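Set the keyed air valve of the seed blower

TASK

Set the air valve of the seed blower with its loose T-shaped key: lift the key out of its cradle, stand it upright on the cork mat and let it go, then take it again by its crossbar from above, seat it fully down on the valve's flat tang, and turn it anticlockwise until the valve's pointer stands at the long mark, 90 degrees open (within 5 degrees). Leave the key seated upright on the valve and let go of it. Turn the valve only with the key, and leave the dishes, jar and punch on the bench where they are.

Things in the scene. Friction and masses are not known exactly. Their poses are not given: they have to be found in the camera images.
- key: Loose bare-steel T-shaped key, 165 mm long, 0.4 kg. Origin: centre of its foot's underside; z runs up the stem. Foot: block 46 x 46 x 34 mm high, in its underside a pocket 31.5 mm (y) x 11 mm (x), 22 mm deep. At the start it lies in the cradle, crossbar level, head towards the robot: z along the cradle's x and 30 degrees upward, x forward and 60 degrees downward. Stable on its foot.
- stem (a point): Point on the axis of the key's stem, 62 mm up from its foot's underside; axes as the key's. The stem is 18 x 18 mm square, from 34 to 147 mm up.
- crossbar (a point): Centre of the key's crossbar, 156 mm up from its foot's underside; axes as the key's. The bar is 110 mm long (y), 18 mm wide (x) and 18 mm high (z).
- cradle: Fixed aluminium key cradle, grey base 180 x 90 mm. Origin: on the bench below the stem point (65 mm above it at the start); x from the key's foot towards its head, z up. An open-topped shoe holds the foot, a saddle the stem at 120 to 132 mm up the key; between 40 and 118 mm the stem is free all round, 20 mm and more below it. The key lifts straight up out.
- mat: Thin fixed cork mat, 150 x 150 x 3 mm, in the middle of the bench. Origin: centre of its underside.
- valve_unit: Fixed grey valve block 132 x 132 mm on a plate 190 x 140 mm, pipe stubs at both ends (x), white dial 130 mm across on top, 58 mm above the bench. Origin: on the bench below the spindle's axis; z up. Dial: short marks every 30 degrees from -y (closed) anticlockwise from above to 120 degrees, but one long broad mark at 90 degrees (+x).
- mark (a point): Point on the dial's long mark, 54 mm from the spindle's axis, 58 mm above the bench.
- seat (a point): Point on the spindle's axis, on top of its round dark disc (56 mm across), 66 mm above the bench: the key's origin comes here when fully seated. Turns with the spindle: its -y points along the black pointer, which reaches 46 mm from the axis.
- tang (a point): Centre of the tang's top, 18 mm above the seat point. The tang is an upright flat steel blade 28 mm long (y) and 8 mm thick (x) that turns with the spindle. The key fits over it with its y axis along the tang, either way round.
- spindle (a joint): Opening of the valve in rad: 0 closed (pointer at the valve's -y), growing anticlockwise from above; 1.571 is the long mark; stops at 0 and 2.3. Stiff (about 0.2 N m): it stays where left. The key has about 0.1 rad of play on the tang.
- dish_middle: Bystander, loose: white plastic dish, 110 mm across, 24 mm high. Origin: centre of its underside. Not to be shifted.
- dish_right: Bystander, loose: white plastic dish, 120 mm across, 26 mm high. Origin: centre of its underside. Not to be shifted.
- dish_left: Bystander, loose: black plastic dish, 120 mm across, 26 mm high. Origin: centre of its underside. Not to be shifted.
- jar: Bystander, loose: brown glass jar with a white cap, 64 mm across, 95 mm high. Origin: centre of its underside. Not to be shifted.
- punch: Bystander, loose: paper punch, 90 x 110 mm, 80 mm high. Origin: centre of its underside. Not to be shifted.
There are look-alikes about, which are no part of the job. Leave any yellow look-alike of the valve_unit alone. Leave any blue look-alike of the key alone.

How it is judged:
On the way, in this order (a step that is already met when the one before it is completed fails the run):
1. the key stands upright on the cork mat, let go (height (world z) of key below 0.009 m and angle between key's own z axis and vertical below 0.06 rad and horizontal distance between key and mat below 0.08 m and contact force between the fingers and key below 0.2 N), for 0.2 s.
2. the key is seated fully down on the tang, the valve not yet turned beyond 0.7 rad (horizontal distance between key and seat below 0.005 m and z of key in the frame of seat below 0.004 m and angle between key's own z axis and vertical below 0.08 rad and value of joint spindle below 0.7 rad), for 0.15 s.
At the end, for the whole second after the job is handed in: The valve stands at 90 degrees open (1.481 to 1.661 rad), the key is seated on it, upright (within 0.08 rad), its origin within 5 mm sideways and 4 mm in height of the seat point, at rest and let go (horizontal distance between key and seat below 0.005 m and z of key in the frame of seat below 0.004 m and angle between key's own z axis and vertical below 0.08 rad and value of joint spindle between 1.481 and 1.661 rad and linear speed of key below 0.02 m/s and contact force between the fingers and key below 0.2 N); the robot touches nothing.
It fails at once if the fingers push on the valve unit or its spindle directly (over 5 N) (contact force between the fingers and valve_unit above 5 N).
It fails at once if another thing on the bench is shifted by more than 25 mm (distance of any of dish_middle, dish_right, dish_left, jar, punch from where it was at the start of the episode above 0.025 m).
It also fails if it takes over 58 s, if anything falls off the work surface, if the arm or the gripper's body presses on something with over 40 N, if the wrist force passes 120 N, or if a joint passes its speed limit or range.

ROBOT

A 6-joint arm with a two-finger parallel gripper is mounted at the origin on the work surface. World frame = base frame: x ahead of the robot, y to its left, z up, the work surface at z = 0. Lengths are in m, angles in rad, forces in N, time in s.
With the tool pointing down it reaches from about 0.375 to 0.75 m from the base axis. Payload 9 kg.
Tool frame: the origin (TCP) lies midway between the tips of the shut fingers; the grasp point (between the pads) lies 19 mm behind it; z points along the fingers, y is the direction in which the jaws open and shut (so a half turn about z gives the same grasp; the last joint's range is limited). The gripper opens to 85 mm and grips with 20 to 120 N. Pads are 22 mm wide; open, the fingers measure 114 mm over their backs; the gripper's body (76 mm by 85 mm) begins 54 mm behind the grasp point. The pads swing forward as they close: fully open they stand 13 mm farther back than shut.
Start: joints at [0.952, 0.104, 0.097, 1.564, 0, 1.353], TCP at [0.234, 0.552, 0.198] pointing down, gripper open.
Joint ranges: [-2.99, 2.99], [-0.84, 1.86], [-1.1, 1.16], [-1.84, 2.11], [-1.51, 1.56], [-3.14, 3.14]. Speed limits (rad/s): [2.22, 2.22, 2.57, 3.14, 3.14, 3.14].

INTERFACE

Orientations are given as a unit quaternion [x, y, z, w].
In Python, from workcell import env gives the robot as it stands.
- The arm moves only by the tool drive_tool, never from a script. Its argument "motion" is a list of rows, each an object with "delta_pos": the shift along the tool's x, y, z each as a share of 0.04 m, from -1 to 1, a list of three; "twist": the turn, a rotation vector about the tool's x, y, z each as a share of 0.15 rad, from -1 to 1, a list of three; "claw": the opening, from -1 (shut) to 1 (fully open), so that 0 is half open. A call has 1 to 5 rows; each row shifts and turns the commanded pose from where the row before left it, along the tool's axes as they then stand; what a row does not reach is not made up. A row lasts 1/10 s, in which the tool goes at most 50 mm and 8.59 degrees, less where a joint would pass 70% of its speed; a pose out of reach is approached as far as the arm can. A call with a number of a shift or a turn outside -1 to 1 is refused whole. A call with a gripper value outside its range is refused whole. The fingers move at their own pace and stop on an object; "force" is the grip in N (left out, the last holds). Time passes only in rows, so rows that do not move let the fingers close. It gives the time, the measured TCP pose, the force and the opening at its end, in the units of the state.
- env.sense(): the state, without advancing time (a new reading comes with each control period).
- env.grab_frame(name): name is "side" or "top"; returns a dict with "frame" (384x512x3 uint8, blue, green, red), "intrinsics" (3x3 intrinsics, pixels), "rvec" (rotation vector, rad) and "tvec" (3), from world to camera coordinates, as OpenCV has them. Camera axes: x right, y down, z forward; pixel columns grow to the right and rows downward; lengths in m; the calibration is good to about 2 mm. A picture is of the moment at which its call begins. There is no depth.
- env.sign_off(): hands the job in, once; it reports no verdict.
The state is a dict: "t": time; "joints": joint angles; "joint_velocities": joint speeds; "joint_torque": joint torques, N m; "eef_pos": TCP position; "tool_rot": TCP orientation; "contact_force": force on the tool from outside, world axes, zero at the start; "ft_torque": the same for the moment, N m; "finger_gap": finger opening in m.
Only numpy, scipy, OpenCV 4.12 (cv2) and the standard library are available. Lean on these libraries where they do the work, as an engineer would, in place of code of your own. Each camera call takes 0.05 s, during which the arm holds its last target.

## Working session

There is one attempt and no reset: what is moved stays moved. The work goes in short steps, Python scripts to look and compute and a tool call to move; the robot and the scene stay as the last step left them, time stands still between calls to the robot, and variables do not carry over. Pictures are saved under pics/ and viewed, and the job is handed in when it is done.

Besides the shell and the picture viewer there is one more tool, called after "Request:" as name([rows], argument=value, ...), one row to a line, values as JSON. drive_tool: Moves the arm, as the interface text tells. Its arguments: {"type":"object","properties":{"motion":{"type":"array","items":{"type":"object","properties":{"delta_pos":{"type":"array","items":{"type":"number"}},"twist":{"type":"array","items":{"type":"number"}},"claw":{"type":"number"}}}},"force":{"type":"number"}},"required":["motion"]}

```bash
ls; mkdir -p pics; python3 - <<'E'
from workcell import env
import cv2,pickle
s=env.sense()
print(s)
d={}
for n in ("side","top"):
    f=env.grab_frame(n); cv2.imwrite(f"pics/{n}0.png",f["frame"]); d[n]=f
    print(n,f["intrinsics"],f["rvec"],f["tvec"])
pickle.dump(d,open("f0.pkl","wb"))
E
```

```text
pics
{'t': 0.0, 'joints': array([ 9.52299233e-01,  1.04693788e-01,  9.64346586e-02,  1.56389765e+00,
       -1.54477316e-05,  1.35309311e+00]), 'joint_velocities': array([ 0.0013595 , -0.00146782, -0.00037861, -0.0013325 ,  0.00037996,
       -0.00209876]), 'joint_torque': array([-7.80424325e-04, -5.56940496e+01,  5.03642857e+01,  1.70744868e-02,
       -4.97360033e-04,  1.10296794e-04]), 'eef_pos': array([0.23385616, 0.55212667, 0.19760654]), 'tool_rot': array([ 1.99058289e-01,  9.79987416e-01, -6.24768905e-04, -2.69130277e-04]), 'contact_force': array([ 0.07203162, -0.79001158, -0.07266254]), 'ft_torque': array([ 0.0268325 , -0.00013024, -0.02979577]), 'finger_gap': 0.0853842041128243}
side [[357.31921144   0.         259.51563195]
 [  0.         357.31921144 188.38309153]
 [  0.           0.           1.        ]] [ 2.24197274 -0.29797063  0.16183961] [-0.40424993  0.14161529  1.26827303]
top [[396.26026648   0.         254.71262293]
 [  0.         396.26026648 196.94579807]
 [  0.           0.           1.        ]] [ 2.13609645 -2.13334977  0.14859161] [0.01709533 0.441262   1.23316738]
```

View pics/side0.png

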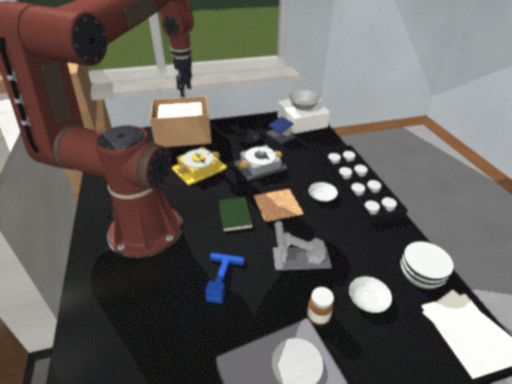

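View pics/top0.png

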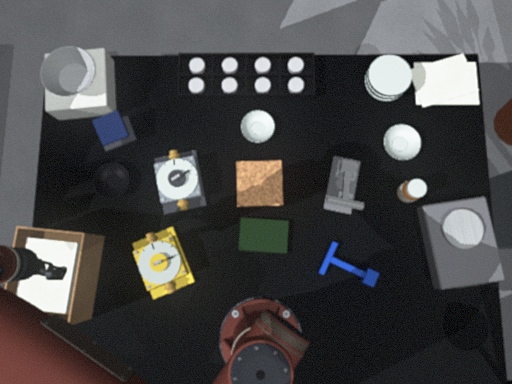

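The side view shows the grey cradle with the steel key near (300,250), the mat at (279,205), the grey valve at (262,160) with the yellow look-alike at (200,165), and the blue key at (223,277). In the top view, the cradle is at (345,185), the mat at (260,183), the grey valve at (178,180), the yellow valve at (161,263), and the blue key at (348,263). I take the bare-steel key at (345,185) and the grey valve at (178,180), and I'll confirm both in enlarged crops.

```bash
cat > h.py <<'E'
import numpy as np,cv2
from scipy.spatial.transform import Rotation as R
def proj(f,P):
    return cv2.projectPoints(np.array(P,float).reshape(-1,3),f["rvec"],f["tvec"],f["intrinsics"],None)[0].reshape(-1,2)
def ray(f,uv):
    M=cv2.Rodrigues(np.array(f["rvec"],float))[0]; c=-M.T@np.array(f["tvec"]).ravel()
    d=M.T@np.linalg.inv(f["intrinsics"])@np.array([uv[0],uv[1],1.]); return c,d/np.linalg.norm(d)
def plane(f,uv,z):
    c,d=ray(f,uv); return c+d*(z-c[2])/d[2]
def tri(f,uv,g,uw):
    c1,d1=ray(f,uv);c2,d2=ray(g,uw)
    t=np.linalg.lstsq(np.stack([d1,-d2],1),c2-c1,rcond=None)[0]
    p,q=c1+d1*t[0],c2+d2*t[1]; return (p+q)/2,np.linalg.norm(p-q)
def crop(f,x0,y0,w,h,s,name):
    c=cv2.resize(f["frame"][y0:y0+h,x0:x0+w],None,fx=s,fy=s,interpolation=cv2.INTER_CUBIC)
    for i in range(0,w,10): cv2.line(c,(i*s,0),(i*s,6 if i%50 else 14),(0,255,0),1)
    for i in range(0,h,10): cv2.line(c,(0,i*s),(6,i*s),(0,255,0),1)
    cv2.imwrite("pics/"+name,c)
E
python3 - <<'E'
from h import *
import pickle
d=pickle.load(open("f0.pkl","rb"))
crop(d["top"],310,145,70,75,8,"ckt.png")
crop(d["side"],260,210,80,70,9,"cks.png")
crop(d["top"],140,140,75,80,7,"cvt.png")
crop(d["side"],225,135,75,55,9,"cvs.png")
for n in d: print(n,ray(d[n],(256,192)))
E
```

```text
side (array([ 0.13709815, -0.96377798,  0.91887185]), array([ 0.20554237,  0.7393138 , -0.64122339]))
top (array([ 2.47326621e-01, -1.01511856e-03,  1.28628718e+00]), array([ 0.16534591,  0.01149153, -0.98616868]))
```

View pics/ckt.png

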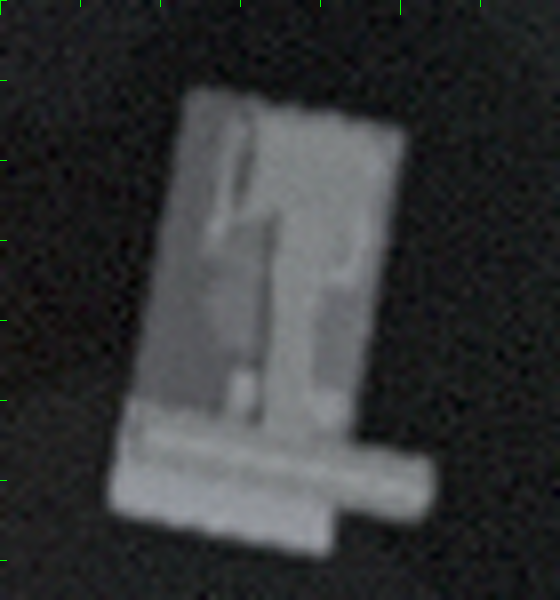

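View pics/cks.png

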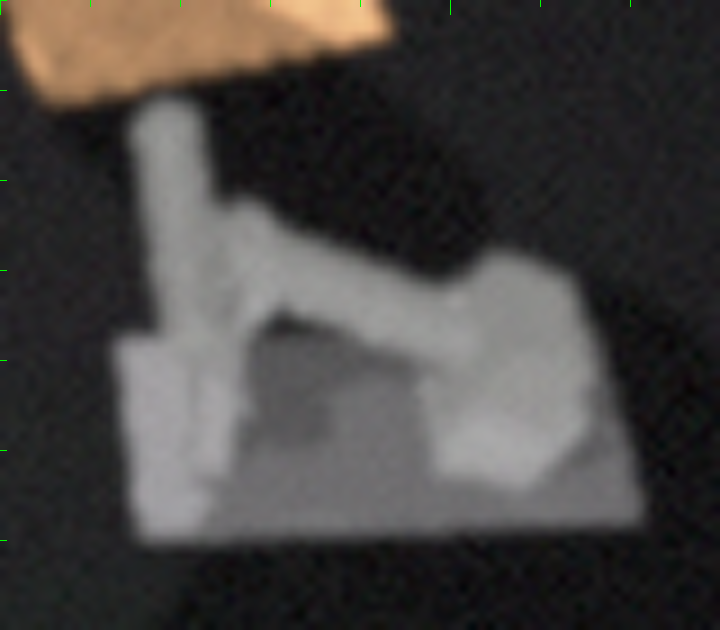

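View pics/cvt.png

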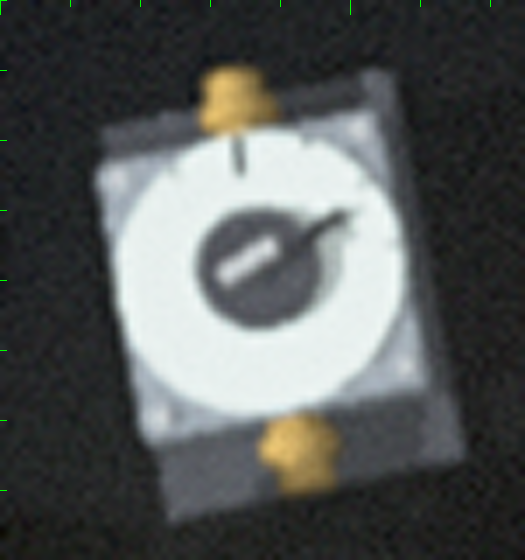

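View pics/cvs.png

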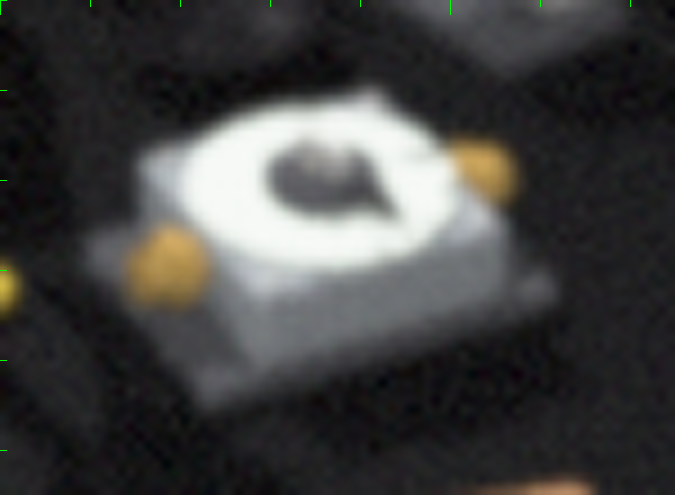

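The crops confirm both. The bare-steel key lies in the grey cradle, with its crossbar at top-view (345,203) and foot at (350,165). The grey valve has a white dial, with the tang near (175,177), the pointer tip near (189,170.5) and the long mark near (174,162). Next I'll measure them.

```bash
python3 - <<'E'
from h import *
import pickle
d=pickle.load(open("f0.pkl","rb")); T,S=d["top"],d["side"]
# cradle base corners top
c=[(187,90),(405,128),(330,555),(110,510)]
c=[(x/8+310-.44,y/8+145-.44) for x,y in c]
for z in (0,0.006,.01):
    P=np.array([plane(T,u,z)[:2] for u in c]); 
    print(z,P.round(4).tolist(),[round(float(np.linalg.norm(P[i]-P[(i+1)%4])),4) for i in range(4)],"ctr",P.mean(0).round(4),"yaw",np.degrees(np.arctan2(*(P[0]-P[3])[::-1])),np.degrees(np.arctan2(*(P[1]-P[2])[::-1])))
# side base corners
for u in [(137,545),(645,522),(598,345)]: print("side",plane(S,(u[0]/9+260-.44,u[1]/9+210-.44),0.006).round(4))
# dial
def comp(mask,near):
    n,l,s,ce=cv2.connectedComponentsWithStats(mask.astype(np.uint8)); k=l[near[1],near[0]]; return l==k
for f,nm,pt in ((T,"top",(165,180)),(S,"side",(248,163))):
    g=cv2.cvtColor(f["frame"],cv2.COLOR_BGR2GRAY); print(nm,g[pt[1],pt[0]])
    m=comp(g>205,pt); cn=max(cv2.findContours(m.astype(np.uint8),0,2)[0],key=len)
    cn=cv2.convexHull(cn); e=cv2.fitEllipse(cn); print(e, "plane",plane(f,e[0],.058))
    P=np.array([plane(f,p[0],.058)[:2] for p in cn]); (x,y),r=cv2.minEnclosingCircle((P*1000).astype(np.float32)); print(x,y,r)
# mat
h=cv2.cvtColor(T["frame"],cv2.COLOR_BGR2HSV); m=((h[...,0]<20)&(h[...,1]>80)&(h[...,2]>90)).astype(np.uint8)
m=comp(m,(260,183)); r=cv2.minAreaRect(max(cv2.findContours(m.astype(np.uint8),0,2)[0],key=len)); print("mat",r,plane(T,r[0],.003))
E
```

```text
0 [[0.5851, -0.2419], [0.5688, -0.3317], [0.3907, -0.2945], [0.409, -0.2057]] [0.0912, 0.182, 0.0907, 0.1798] ctr [ 0.4884 -0.2685] yaw -11.614693634113426 -11.787208042788196
0.006 [[0.5836, -0.2408], [0.5673, -0.3301], [0.39, -0.2931], [0.4083, -0.2048]] [0.0908, 0.1811, 0.0902, 0.1789] ctr [ 0.4873 -0.2672] yaw -11.61469363411345 -11.787208042788206
0.01 [[0.5825, -0.24], [0.5663, -0.3291], [0.3895, -0.2922], [0.4078, -0.2041]] [0.0905, 0.1805, 0.0899, 0.1784] ctr [ 0.4865 -0.2664] yaw -11.614693634113442 -11.7872080427882
side [ 0.3869 -0.2972  0.006 ]
side [ 0.5639 -0.3338  0.006 ]
side [ 0.5813 -0.2534  0.006 ]
top 237
((176.56800842285156, 178.52891540527344), (39.636260986328125, 41.00288391113281), 55.2612190246582) plane [0.49655774 0.26511519 0.058     ]
497.1770935058594 265.3369140625 65.09333801269531
side 146Traceback (most recent call last):
  File "<stdin>", line 18, in <module>
cv2.error: OpenCV(4.12.0) /io/opencv/modules/imgproc/src/shapedescr.cpp:361: error: (-201:Incorrect size of input array) There should be at least 5 points to fit the ellipse in function 'fitEllipseNoDirect'
```

```bash
python3 - <<'E'
from h import *
import pickle
d=pickle.load(open("f0.pkl","rb")); T,S=d["top"],d["side"]
q=lambda x,y:(x/8+310-.44,y/8+145-.44)
L=plane(T,q(122,433),.112);Rr=plane(T,q(432,487),.112); C=(L+Rr)/2
print("bar",L.round(4),Rr.round(4),C.round(4),np.linalg.norm(L-Rr),np.degrees(np.arctan2(*(L-Rr)[:2][::-1])))
a=np.radians(-11.7); u=np.array([np.cos(a),np.sin(a),0])
print("stem from bar",(C+u*.0814)[:2])
# stem mid line at row 290 and 400 of crop, upper-face
for x,y in ((294,290),(294,250),(289,380)):
    # upper face height varies: solve for s along axis
    for s in (0,.03): 
        z=.065+.0078+s*.5; P=plane(T,q(x,y),z)-np.array([*(u[:2]*.0045),0])
        # offset from bar axis line laterally
        v=np.array([-u[1],u[0],0]); print(x,y,"lat",(P-C)@v,"along",(P-C)@u)
w=lambda x,y:(x/9+260-.44,y/9+210-.44)
print(tri(T,q(122,433),S,w(166,118)))
a0=np.radians(168.3); kz=np.array([np.cos(a0)*.866,np.sin(a0)*.866,.5]); kx=np.array([np.cos(a0)*.5,np.sin(a0)*.5,-.866]);ky=np.cross(kz,kx)
stem=C+u*.0814; stem[2]=.065
im={n:d[n]["frame"].copy() for n in d}
pts=[]
def box(c,hx,hy,hz):
    return [c+kx*i*hx+ky*j*hy+kz*k*hz for i in(-1,1) for j in (-1,1) for k in (-1,1)]
o=stem-kz*.062
P=box(o+kz*.017,.023,.023,.017)+box(o+kz*.156,.009,.055,.009)+box(o+kz*.09,.009,.009,.05)
for n,(x0,y0,ww,hh) in {"top":(310,145,70,75),"side":(260,210,80,70)}.items():
    f=d[n]; c=cv2.resize(f["frame"][y0:y0+hh,x0:x0+ww],None,fx=8,fy=8,interpolation=cv2.INTER_CUBIC)
    for p in proj(f,P): cv2.circle(c,tuple(int(v) for v in ((p-[x0,y0])*8+4)),2,(0,0,255),-1)
    cv2.imwrite(f"pics/ov_{n}.png",c)
print("stem",stem,"origin",o, "ky",ky)
# valve
g=cv2.cvtColor(T["frame"],cv2.COLOR_BGR2GRAY)
ctr=np.array([.4968,.2652])
pol=[]
for r in (.050,.054,.058): # long mark
    best=[(int(g[tuple(np.round(proj(T,[ctr[0]+r*np.cos(t),ctr[1]+r*np.sin(t),.058])[0][::-1]).astype(int))]),np.degrees(t)) for t in np.radians(np.arange(-110,60,2.))]
    print(r,[b for b in best if b[0]<200])
for r in (.034,.038,.042):
    best=[(int(g[tuple(np.round(proj(T,[ctr[0]+r*np.cos(t),ctr[1]+r*np.sin(t),.062])[0][::-1]).astype(int))]),np.degrees(t)) for t in np.radians(np.arange(-110,60,2.))]
    print(r,[b for b in best if b[0]<160])
E
```

```text
bar [ 0.4239 -0.1931  0.112 ] [ 0.4036 -0.3077  0.112 ] [ 0.4138 -0.2504  0.112 ] 0.1163618266436784 79.95479214196351
stem from bar [ 0.49350675 -0.26686945]
294 290 lat -0.002158381029223838 along 0.06972229899614868
294 290 lat 0.0004691721587381914 along 0.0661647907674604
294 250 lat 0.0005470297333388424 along 0.08535544341668448
294 250 lat 0.0031411411493739395 along 0.08160469279484593
289 380 lat -0.006319203734694566 along 0.034379919968095696
289 380 lat -0.00364021832584021 along 0.03125928136200427
(array([ 0.42518026, -0.19397737,  0.10710867]), np.float64(0.001002164248596212))
stem [ 0.49350675 -0.26686945  0.065     ] origin [ 0.54608318 -0.27775751  0.034     ] ky [-2.02778373e-01 -9.79179725e-01 -1.38777878e-17]
0.05 [(188, np.float64(-58.00000000000001)), (188, np.float64(-56.0)), (136, np.float64(10.0)), (136, np.float64(12.000000000000002)), (199, np.float64(14.0)), (199, np.float64(16.0))]
0.054 [(142, np.float64(10.0)), (142, np.float64(12.000000000000002)), (172, np.float64(14.0))]
0.058 [(154, np.float64(10.0)), (160, np.float64(12.000000000000002)), (160, np.float64(14.0))]
0.034 [(139, np.float64(-62.0)), (139, np.float64(-59.99999999999999)), (139, np.float64(-58.00000000000001)), (73, np.float64(-56.0)), (73, np.float64(-54.0)), (73, np.float64(-52.0)), (138, np.float64(-50.0)), (158, np.float64(-48.00000000000001)), (158, np.float64(-46.0)), (158, np.float64(-44.0))]
0.038 [(124, np.float64(-59.99999999999999)), (124, np.float64(-58.00000000000001)), (92, np.float64(-56.0)), (111, np.float64(-54.0)), (111, np.float64(-52.0)), (111, np.float64(-50.0))]
0.042 [(143, np.float64(-64.0)), (143, np.float64(-62.0)), (143, np.float64(-59.99999999999999)), (99, np.float64(-58.00000000000001)), (86, np.float64(-56.0)), (86, np.float64(-54.0)), (141, np.float64(-52.0)), (141, np.float64(-50.0))]
```

View pics/ov_top.png

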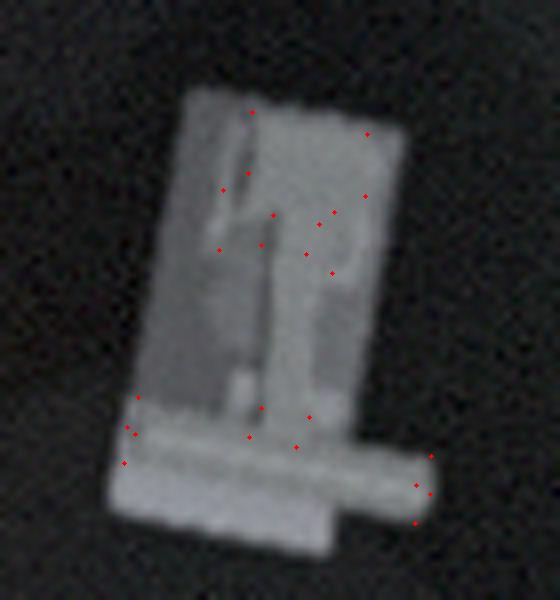

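View pics/ov_side.png

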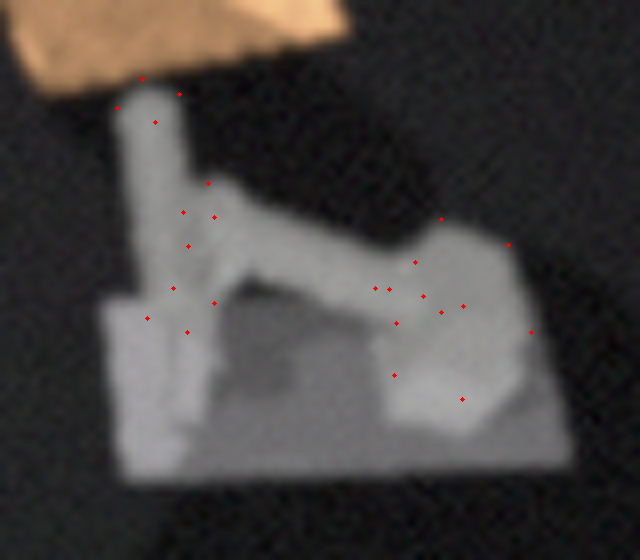

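```bash
cat >> h.py <<'E'
def plan(s,target=None,Rt=None):
    """print tool-frame shift in units of .04 and rotvec in units of .15 from measured pose"""
    Rc=R.from_quat(s["tool_rot"])
    if target is not None:
        v=Rc.inv().apply(np.array(target)-s["eef_pos"])/.04; print("shift units",v.round(3),"rows>=",np.abs(v).max().round(2))
    if Rt is not None:
        w=(Rc.inv()*Rt).as_rotvec()/.15; print("twist units",w.round(3),"deg",np.degrees(np.linalg.norm(w)*.15).round(2))
def down(yaw_y):
    """tool down with tool y at world angle yaw_y (deg)"""
    a=np.radians(yaw_y); y=np.array([np.cos(a),np.sin(a),0]); z=np.array([0,0,-1.]); x=np.cross(y,z)
    return R.from_matrix(np.stack([x,y,z],1))
E
python3 - <<'E'
from h import *; from workcell import env
s=env.sense(); plan(s,(.45,.3,.21),down(78.3))
E
```

```text
shift units [-7.434 -3.697 -0.305] rows>= 7.43
twist units [-0.008 -0.002 -1.311] deg 11.26
```

Request:
drive_tool([
  {"delta_pos":[-0.95,-0.47,-0.06],"claw":1},
  {"delta_pos":[-0.95,-0.47,-0.06],"claw":1},
  {"delta_pos":[-0.95,-0.47,-0.06],"claw":1},
  {"delta_pos":[-0.95,-0.47,-0.06],"claw":1},
  {"delta_pos":[-0.95,-0.47,-0.06],"claw":1},
])

```text
schema error: expected keys delta_pos, twist, claw
```

```bash
python3 - <<'E'
from h import *; from workcell import env
s=env.sense(); print(s["joints"]);plan(s,(.486,-.25,.21),down(78.3))
E
```

```text
[ 9.52296800e-01  1.04652982e-01  9.65513314e-02  1.56390914e+00
 -6.49838906e-06  1.35309269e+00]
shift units [-13.628 -16.006  -0.292] rows>= 16.01
twist units [-0.008 -0.002 -1.311] deg 11.26
```

Request:
drive_tool([
  {"delta_pos":[-0.95,-0.47,-0.06],"twist":[0,0,0],"claw":1},
  {"delta_pos":[-0.95,-0.47,-0.06],"twist":[0,0,0],"claw":1},
  {"delta_pos":[-0.95,-0.47,-0.06],"twist":[0,0,0],"claw":1},
  {"delta_pos":[-0.95,-0.47,-0.06],"twist":[0,0,0],"claw":1},
  {"delta_pos":[-0.95,-0.47,-0.06],"twist":[0,0,0],"claw":1},
])

```text
t: 0.6
eef_pos: [0.373, 0.3904, 0.2102]
tool_rot: [0.199, 0.98, -0.0, -0.0]
contact_force: [0.6, 1.2, -0.8]
finger_gap: 0.0856
```

```bash
python3 - <<'E'
from h import *; from workcell import env
s=env.sense(); print(s["joints"],s["t"],s["eef_pos"]);plan(s,(.486,-.25,.21),down(78.3))
E
```

```text
[ 5.65682368e-01 -7.59406455e-02 -6.29163112e-02  1.58416514e+00
  5.38967593e-05  9.66216706e-01] 0.6 [0.37300284 0.3903526  0.21019431]
shift units [-8.843e+00 -1.364e+01  6.000e-03] rows>= 13.64
twist units [-0.002 -0.002 -1.309] deg 11.25
```

Request:
drive_tool([
  {"delta_pos":[-0.64,-0.97,0],"twist":[0,0,0],"claw":1},
  {"delta_pos":[-0.64,-0.97,0],"twist":[0,0,0],"claw":1},
  {"delta_pos":[-0.64,-0.97,0],"twist":[0,0,0],"claw":1},
  {"delta_pos":[-0.64,-0.97,0],"twist":[0,0,0],"claw":1},
  {"delta_pos":[-0.64,-0.97,0],"twist":[0,0,0],"claw":1},
])

```text
t: 1.1
eef_pos: [0.4143, 0.1615, 0.2101]
tool_rot: [0.199, 0.98, 0.0, -0.0]
contact_force: [1.0, 0.1, -0.3]
finger_gap: 0.0853
```

Request:
drive_tool([
  {"delta_pos":[-0.64,-0.97,0],"twist":[0,0,0],"claw":1},
  {"delta_pos":[-0.64,-0.97,0],"twist":[0,0,0],"claw":1},
  {"delta_pos":[-0.64,-0.97,0],"twist":[0,0,0],"claw":1},
  {"delta_pos":[-0.64,-0.97,0],"twist":[0,0,0],"claw":1},
  {"delta_pos":[-0.64,-0.97,0],"twist":[0,0,0],"claw":1},
])

```text
t: 1.6
eef_pos: [0.4565, -0.0673, 0.2102]
tool_rot: [0.199, 0.98, 0.0, 0.0]
contact_force: [0.7, -0.4, 0.2]
finger_gap: 0.0854
```

Request:
drive_tool([
  {"delta_pos":[-0.64,-0.97,0],"twist":[0,0,0],"claw":1},
  {"delta_pos":[-0.64,-0.97,0],"twist":[0,0,0],"claw":1},
  {"delta_pos":[-0.64,-0.97,0],"twist":[0,0,0],"claw":1},
  {"delta_pos":[0,0,0],"twist":[0,0,-0.65],"claw":1},
  {"delta_pos":[0,0,0],"twist":[0,0,-0.66],"claw":1},
])

```text
t: 2.1
eef_pos: [0.4815, -0.2038, 0.2094]
tool_rot: [0.101, 0.995, 0.001, -0.001]
contact_force: [0.1, 0.1, -0.3]
finger_gap: 0.085
```

```bash
python3 - <<'E'
from h import *; from workcell import env
s=env.sense(); print(s["joints"],s["t"],s["eef_pos"]);plan(s,(.486,-.268,.13),down(78.3))
E
```

```text
[-6.50869855e-01 -1.25898659e-01 -1.11205597e-01  1.58733366e+00
  1.00985992e-04 -4.47916418e-01] 2.1 [ 0.48154737 -0.20378842  0.20941608]
shift units [-0.436 -1.552  1.983] rows>= 1.98
twist units [ 0.006 -0.011  0.008] deg 0.13
```

Request:
drive_tool([
  {"delta_pos":[-0.15,-0.55,0.3],"twist":[0,0,0],"claw":1},
  {"delta_pos":[-0.15,-0.5,0.6],"twist":[0,0,0],"claw":1},
  {"delta_pos":[-0.14,-0.5,0.6],"twist":[0,0,0],"claw":1},
  {"delta_pos":[0,0,0.5],"twist":[0,0,0],"claw":1},
  {"delta_pos":[0,0,0],"twist":[0,0,0],"claw":1},
])

```text
t: 2.6
eef_pos: [0.4849, -0.2657, 0.1269]
tool_rot: [0.102, 0.995, 0.002, -0.002]
contact_force: [-0.1, -0.3, 0.3]
finger_gap: 0.0854
```

```bash
python3 - <<'E'
from h import *; from workcell import env
s=env.sense(); print(s["t"],s["eef_pos"]);plan(s,(.486,-.268,.05),down(78.3))
T=env.grab_frame("top"); S=env.grab_frame("side")
crop(T,300,135,90,90,6,"k1t.png"); crop(S,250,150,100,120,5,"k1s.png")
E
```

```text
2.6 [ 0.48489691 -0.26573949  0.12688319]
shift units [-0.048 -0.056  1.922] rows>= 1.92
twist units [ 0.02  -0.033 -0.007] deg 0.34
```

View pics/k1t.png

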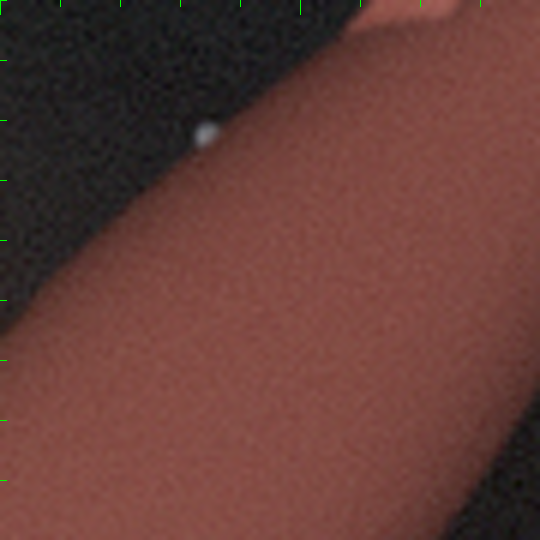

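View pics/k1s.png

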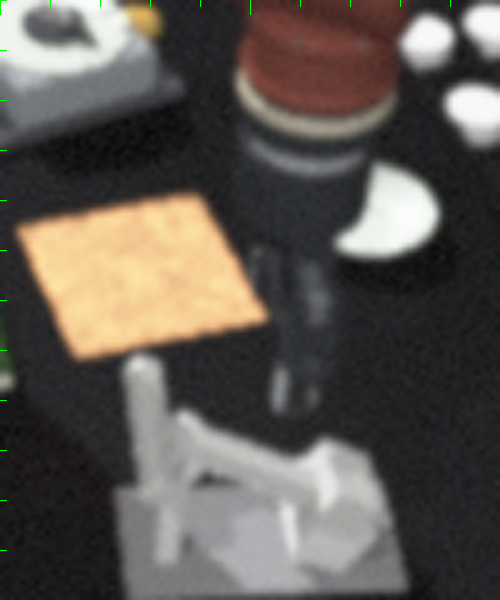

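The side view shows the open fingers centred over the free part of the stem, with tips at about (309,232). The arm hides the top view. I'll descend now.

Request:
drive_tool([
  {"delta_pos":[-0.05,-0.05,0.45],"twist":[0,0,0],"claw":1},
  {"delta_pos":[0,0,0.5],"twist":[0,0,0],"claw":1},
  {"delta_pos":[0,0,0.5],"twist":[0,0,0],"claw":1},
  {"delta_pos":[0,0,0.4],"twist":[0,0,0],"claw":1},
  {"delta_pos":[0,0,0],"twist":[0,0,0],"claw":1},
])

```text
t: 3.2
eef_pos: [0.4876, -0.2682, 0.0552]
tool_rot: [0.102, 0.995, 0.001, -0.001]
contact_force: [0.2, 0.5, -0.5]
finger_gap: 0.0852
```

```bash
python3 - <<'E'
from h import *; from workcell import env
s=env.sense(); print(s["t"],s["eef_pos"],s["contact_force"]);plan(s,(.486,-.268,.05),down(78.3))
S=env.grab_frame("side")
crop(S,250,190,100,100,6,"k2s.png")
print(proj(S,[(.486,-.268,.069),(.4862,-.268,.05)]))
E
```

```text
3.2 [ 0.48760282 -0.2681707   0.05516988] [ 0.17288925  0.52205112 -0.49762527]
shift units [ 0.04  -0.004  0.129] rows>= 0.13
twist units [ 0.008 -0.012  0.002] deg 0.12
[[302.73979078 243.85195863]
 [302.25378046 247.85245995]]
```

View pics/k2s.png

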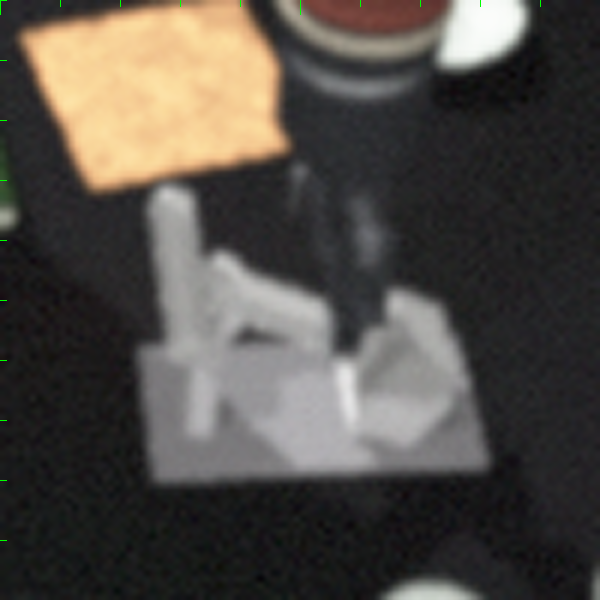

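Request:
drive_tool([
  {"delta_pos":[0.12,0,0.1],"twist":[0,0,0],"claw":1},
  {"delta_pos":[0,0,0],"twist":[0,0,0],"claw":-1},
  {"delta_pos":[0,0,0],"twist":[0,0,0],"claw":-1},
  {"delta_pos":[0,0,0],"twist":[0,0,0],"claw":-1},
  {"delta_pos":[0,0,0],"twist":[0,0,0],"claw":-1},
], force=60)

```text
t: 3.75
eef_pos: [0.4837, -0.2683, 0.0527]
tool_rot: [0.102, 0.995, -0.0, 0.0]
contact_force: [-0.8, 0.6, 0.5]
finger_gap: 0.0286
```

Request:
drive_tool([
  {"delta_pos":[0,0,0],"twist":[0,0,0],"claw":-1},
  {"delta_pos":[0,0,0],"twist":[0,0,0],"claw":-1},
  {"delta_pos":[0,0,0],"twist":[0,0,0],"claw":-1},
])

```text
t: 4.05
eef_pos: [0.4836, -0.2682, 0.0524]
tool_rot: [0.102, 0.995, 0.0, 0.0]
contact_force: [0.3, -0.7, 0.5]
finger_gap: 0.0001
```

```bash
python3 - <<'E'
from h import *; from workcell import env
s=env.sense(); print(s)
E
```

```text
{'t': 4.05, 'joints': array([-7.42979294e-01, -1.35392155e-02, -2.89234578e-01,  1.29503284e+00,
        1.14492609e-04, -5.38669357e-01]), 'joint_velocities': array([-0.0014439 , -0.00124411, -0.00221122, -0.00091499,  0.00151013,
       -0.00057487]), 'joint_torque': array([-9.58733819e-02, -4.86620271e+01,  4.92608464e+01,  1.09011065e-01,
       -7.38467183e-02, -9.29040216e-04]), 'eef_pos': array([ 0.48357181, -0.26816333,  0.05239966]), 'tool_rot': array([1.01977384e-01, 9.94786715e-01, 2.55258448e-05, 6.15276580e-05]), 'contact_force': array([ 0.3403701 , -0.70667349,  0.52626363]), 'ft_torque': array([ 0.00465591, -0.02321801, -0.00623546]), 'finger_gap': 0.00010871874567333685}
```

```bash
python3 - <<'E'
from h import *; from workcell import env
S=env.grab_frame("side");T=env.grab_frame("top")
crop(S,260,210,80,70,9,"k3s.png"); cv2.imwrite("pics/k3t.png",T["frame"])
print(proj(S,[env.sense()["eef_pos"]]))
E
```

```text
[[301.56064484 247.54817502]]
```

View pics/k3s.png

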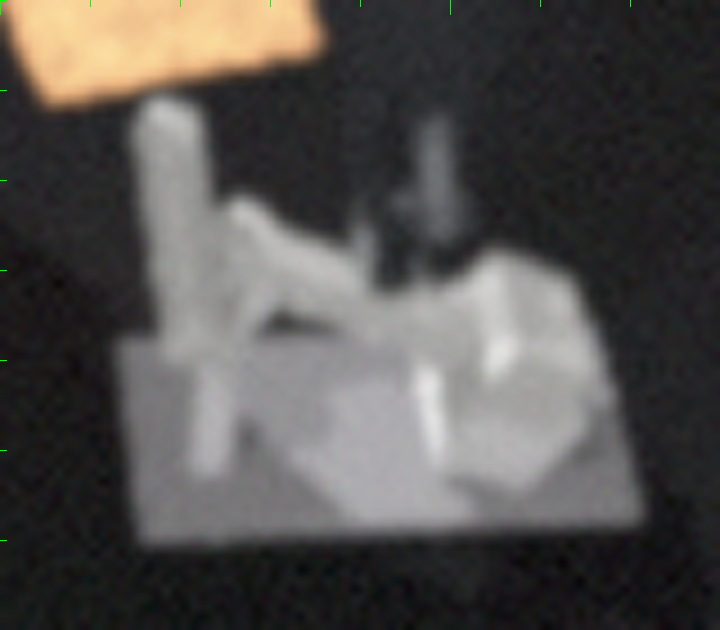

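View pics/k3t.png

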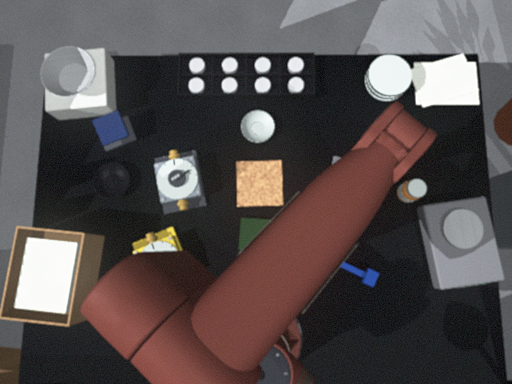

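```bash
python3 - <<'E'
from h import *; import pickle
d=pickle.load(open("f0.pkl","rb")); S=d["side"]
for t in ((.4849,-.2657,.1269),(.4876,-.2682,.0552),(.4836,-.2682,.0524)):
    t=np.array(t); y=np.array([.2028,.979,0]); x=np.array([-.979,.2028,0])
    print("tcp",proj(S,t),"near open tip c",proj(S,t-.05*y+[0,0,.013]),"far",proj(S,t+.05*y+[0,0,.013]))
    print(" shut tip edges",proj(S,t+.011*x),proj(S,t-.011*x))
a0=np.radians(168.3); kz=np.array([np.cos(a0)*.866,np.sin(a0)*.866,.5]); 
st=np.array([.493,-.2692,.065])
for u in (40,62,75,118): print(u,proj(S,st+kz*(u-62)/1000))
E
```

```text
tcp [[303.86633265 230.61905045]] near open tip c [[307.05459046 239.85313031]] far [[301.66943128 216.25058115]]
 shut tip edges [[300.31306129 230.75587646]] [[307.41522386 230.48239311]]
tcp [[302.83566169 246.72361801]] near open tip c [[305.85103073 256.27438319]] far [[300.74835115 232.47966291]]
 shut tip edges [[299.41946466 246.86469541]] [[306.24781054 246.58270779]]
tcp [[301.58091903 247.5546512 ]] near open tip c [[304.54010506 257.13305483]] far [[299.52772749 233.30019851]]
 shut tip edges [[298.16669547 247.69610896]] [[304.99109997 247.41336093]]
40 [[310.39870493 246.63347628]]
62 [[304.82663926 244.55492524]]
75 [[301.49630192 243.31260747]]
118 [[290.27559132 239.12693898]]
```

```bash
python3 - <<'E'
from h import *; from workcell import env
S=env.grab_frame("side")
f=S["frame"][195:285,255:345].astype(float); f=np.clip(255*(f/255)**.5,0,255).astype(np.uint8)
c=cv2.resize(f,None,fx=6.6,fy=6.6,interpolation=cv2.INTER_CUBIC); cv2.imwrite("pics/k4s.png",c)
E
```

```text
(no output)
```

View pics/k4s.png

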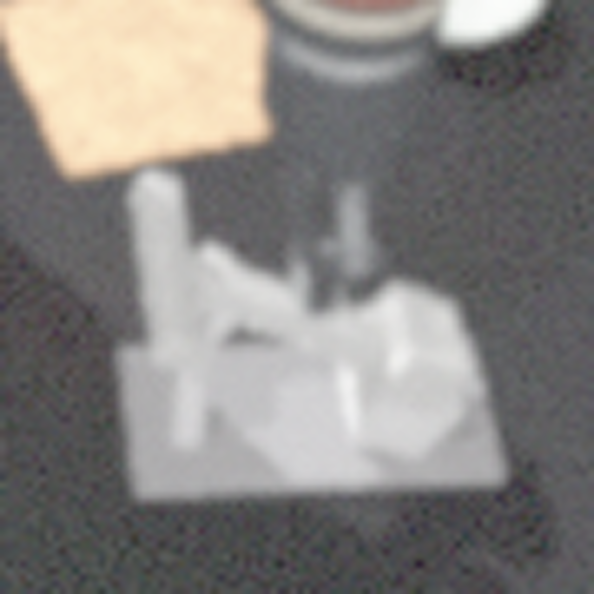

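Request:
drive_tool([
  {"delta_pos":[0,0,-0.8],"twist":[0,0,0],"claw":-1},
  {"delta_pos":[0,0,-0.8],"twist":[0,0,0],"claw":-1},
  {"delta_pos":[0,0,0],"twist":[0,0,0],"claw":-1},
])

```text
t: 4.5
eef_pos: [0.4854, -0.2698, 0.1211]
tool_rot: [0.102, 0.995, -0.002, 0.003]
contact_force: [1.2, -0.2, 0.2]
finger_gap: -0.0
```

```bash
python3 - <<'E'
from h import *; from workcell import env
s=env.sense();S=env.grab_frame("side"); print(s["eef_pos"],s["contact_force"],proj(S,s["eef_pos"]))
f=S["frame"][165:285,245:345].astype(float); f=np.clip(255*(f/255)**.4,0,255).astype(np.uint8)
c=cv2.resize(f,None,fx=6,fy=6,interpolation=cv2.INTER_CUBIC)
p=(proj(S,s["eef_pos"])[0]-[245,165])*6+3; cv2.circle(c,tuple(int(v) for v in p),3,(0,0,255),1)
cv2.imwrite("pics/k5s.png",c[:600])
E
```

```text
[ 0.48536367 -0.26982922  0.12105935] [ 1.18997377 -0.18244519  0.21613748] [[304.31439448 232.86532896]]
```

View pics/k5s.png

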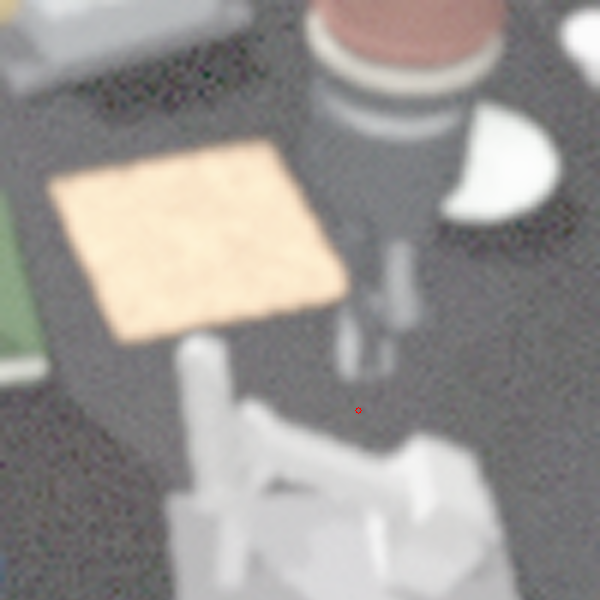

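```bash
python3 - <<'E'
from h import *; import pickle
d=pickle.load(open("f0.pkl","rb"))
t=np.array([.23386,.55213,.1976]); y=np.array([.390,.9208,0]); x=np.array([-.9208,.390,0])
for n,(x0,y0,w,h) in {"top":(0,230,100,75),"side":(140,40,90,80)}.items():
    f=d[n]; c=f["frame"][y0:y0+h,x0:x0+w].astype(float); c=np.clip(255*(c/255)**.5,0,255).astype(np.uint8)
    c=cv2.resize(c,None,fx=7,fy=7,interpolation=cv2.INTER_CUBIC)
    for P,col in ((t,(0,0,255)),(t+.0425*y+[0,0,.013],(0,255,0)),(t-.0425*y+[0,0,.013],(0,255,0)),(t+.057*y+[0,0,.013],(255,0,0)),(t-.057*y+[0,0,.013],(255,0,0))):
        p=(proj(f,P)[0]-[x0,y0])*7+3; cv2.circle(c,tuple(int(v) for v in p),3,col,1)
    cv2.imwrite(f"pics/g0{n}.png",c)
E
```

```text
(no output)
```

View pics/g0top.png

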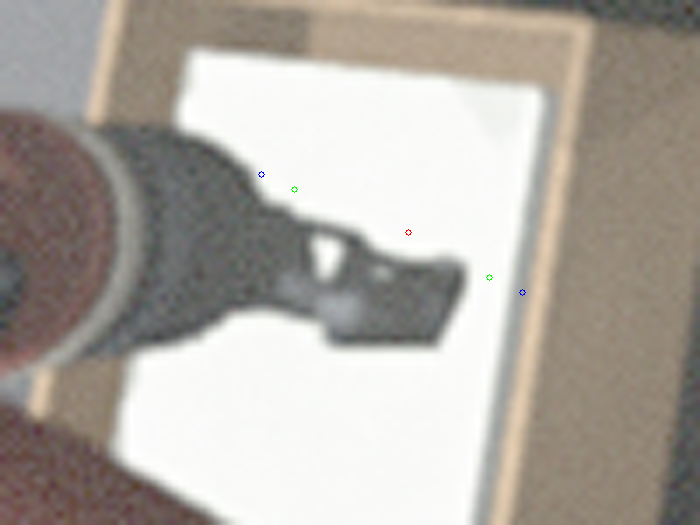

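View pics/g0side.png

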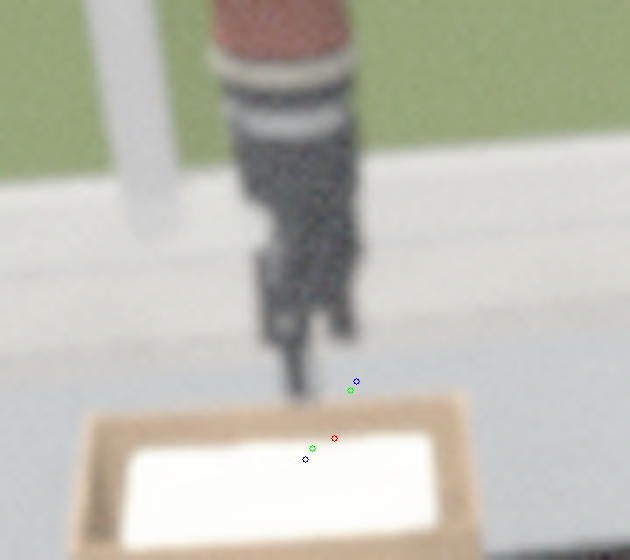

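```bash
python3 - <<'E'
from h import *; import pickle
d=pickle.load(open("f0.pkl","rb"));T,S=d["top"],d["side"]
t=np.array([.23386,.55213,.1976]); y=np.array([.390,.9208,0]); x=np.array([-.9208,.390,0])
for tp in ((465,268),(440,345),(452,306)):
    for sd in ((298,395),):
        P,e=tri(T,(tp[0]/7-.43,tp[1]/7+230-.43),S,(sd[0]/7+140-.43,sd[1]/7+40-.43)); print(P.round(4),round(e,4),"rel tool xyz",((P-t)@x).round(4),((P-t)@y).round(4),(t-P)[2].round(4))
# base of robot check: pedestal, table corners?
E
```

```text
[0.2169 0.5034 0.2509] 0.0096 rel tool xyz -0.0034 -0.0514 -0.0533
[0.203  0.5091 0.2502] 0.0188 rel tool xyz 0.0116 -0.0516 -0.0526
[0.2101 0.5068 0.2502] 0.0044 rel tool xyz 0.0042 -0.051 -0.0526
```

The shut fingertips show about 4.6 px above the projected TCP, which means they sit roughly 20 mm or more higher than the TCP reading suggests. The first close therefore passed just over the stem. I'll reopen, go lower, and check the picture before closing.

Request:
drive_tool([
  {"delta_pos":[0.05,0,0],"twist":[0,0,0],"claw":1},
  {"delta_pos":[0.05,0,0],"twist":[0,0,0],"claw":1},
  {"delta_pos":[0,0,0],"twist":[0,0,0],"claw":1},
  {"delta_pos":[0,0,0],"twist":[0,0,0],"claw":1},
  {"delta_pos":[0,0,0.3],"twist":[0,0,0],"claw":1},
])

```text
t: 5.05
eef_pos: [0.4803, -0.268, 0.1051]
tool_rot: [0.102, 0.995, -0.001, 0.001]
contact_force: [0.5, 0.4, 0.2]
finger_gap: 0.0723
```

Request:
drive_tool([
  {"delta_pos":[0,0,0.4],"twist":[0,0,0],"claw":1},
  {"delta_pos":[0,0,0.5],"twist":[0,0,0],"claw":1},
  {"delta_pos":[0,0,0.4],"twist":[0,0,0],"claw":1},
  {"delta_pos":[0,0,0.3],"twist":[0,0,0],"claw":1},
  {"delta_pos":[0,0,0],"twist":[0,0,0],"claw":1},
])

```text
t: 5.55
eef_pos: [0.4784, -0.2662, 0.0378]
tool_rot: [0.102, 0.995, 0.001, -0.001]
contact_force: [0.1, 0.9, -0.5]
finger_gap: 0.0854
```

```bash
cat >> h.py <<'E'
def look(f,x0,y0,w,h,s,name,pts=(),gm=.5):
    c=f["frame"][y0:y0+h,x0:x0+w].astype(float); c=np.clip(255*(c/255)**gm,0,255).astype(np.uint8)
    c=cv2.resize(c,None,fx=s,fy=s,interpolation=cv2.INTER_CUBIC)
    for P in pts:
        p=(proj(f,P)[0]-[x0,y0])*s+s/2; cv2.circle(c,tuple(int(v) for v in p),3,(0,0,255),1)
    cv2.imwrite("pics/"+name,c)
E
python3 - <<'E'
from h import *; from workcell import env
s=env.sense();S=env.grab_frame("side"); print(s["eef_pos"],s["contact_force"],s["finger_gap"])
look(S,255,190,90,90,6,"k6s.png",[s["eef_pos"]])
E
```

```text
[ 0.47839087 -0.26619353  0.03784357] [ 0.12529126  0.91477883 -0.54353459] 0.08544047121424456
```

View pics/k6s.png

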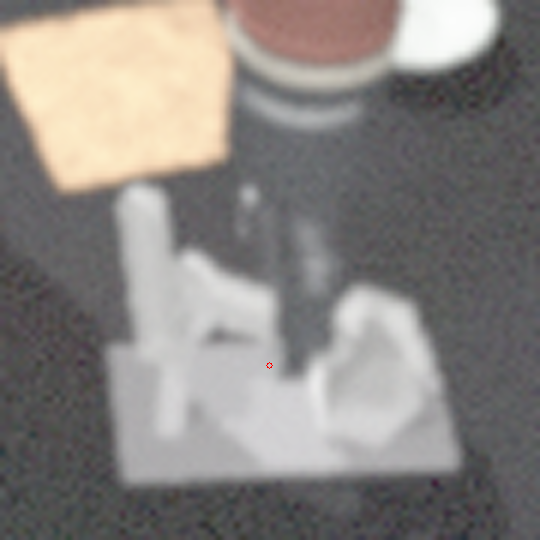

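The near fingertip is at about (304.7,253), clear in front of the stem, and again about 6 px (roughly 30 mm) higher than the reading implies. I'll go about 23 mm lower. That stays above the base even if the reading is right.

Request:
drive_tool([
  {"delta_pos":[0,0,0.2],"twist":[0,0,0],"claw":1},
  {"delta_pos":[0,0,0.2],"twist":[0,0,0],"claw":1},
  {"delta_pos":[0,0,0.1],"twist":[0,0,0],"claw":1},
  {"delta_pos":[0,0,0],"twist":[0,0,0],"claw":1},
])

```text
t: 6.0
eef_pos: [0.4792, -0.267, 0.0196]
tool_rot: [0.102, 0.995, 0.0, -0.0]
contact_force: [-0.4, 0.7, -0.9]
finger_gap: 0.0853
```

```bash
python3 - <<'E'
from h import *; from workcell import env
s=env.sense();S=env.grab_frame("side"); print(s["eef_pos"],s["contact_force"],s["finger_gap"])
look(S,255,190,90,90,6,"k7s.png",[s["eef_pos"]])
E
```

```text
[ 0.47923344 -0.26698654  0.01962695] [-0.37528131  0.69093296 -0.87012775] 0.08525944952082411
```

View pics/k7s.png

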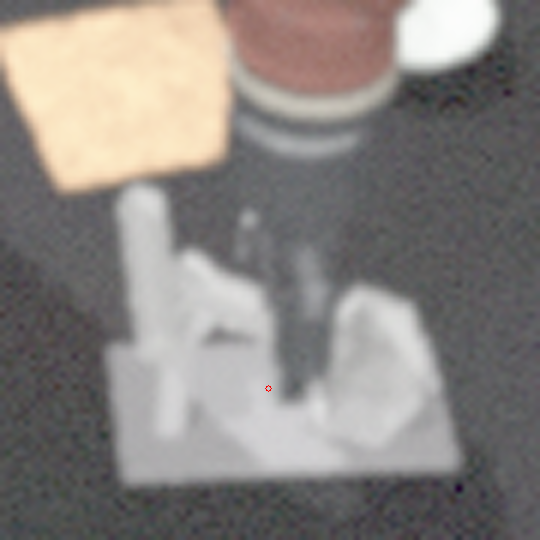

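Request:
drive_tool([
  {"delta_pos":[0,0,0],"twist":[0,0,0],"claw":-1},
  {"delta_pos":[0,0,0],"twist":[0,0,0],"claw":-1},
  {"delta_pos":[0,0,0],"twist":[0,0,0],"claw":-1},
  {"delta_pos":[0,0,0],"twist":[0,0,0],"claw":-1},
  {"delta_pos":[0,0,0],"twist":[0,0,0],"claw":-1},
], force=60)

```text
t: 6.55
eef_pos: [0.4801, -0.2662, 0.0207]
tool_rot: [0.102, 0.995, 0.001, 0.001]
contact_force: [0.8, 2.9, -0.9]
finger_gap: 0.017
```

Request:
drive_tool([
  {"delta_pos":[0,0,0],"twist":[0,0,0],"claw":-1},
  {"delta_pos":[0,0,0],"twist":[0,0,0],"claw":-1},
])

```text
t: 6.75
eef_pos: [0.4801, -0.2662, 0.0207]
tool_rot: [0.102, 0.995, 0.001, 0.0]
contact_force: [1.7, 6.4, 3.3]
finger_gap: 0.0169
```

```bash
python3 - <<'E'
from h import *; from workcell import env
s=env.sense();S=env.grab_frame("side"); print(s["eef_pos"],s["contact_force"],s["ft_torque"],s["finger_gap"])
look(S,255,190,90,90,6,"k8s.png",[s["eef_pos"]])
E
```

```text
[ 0.48012207 -0.26623555  0.02072679] [1.68666867 6.37225932 3.27766115] [ 1.16242429 -0.2969031  -0.15980049] 0.016861816120827815
```

View pics/k8s.png

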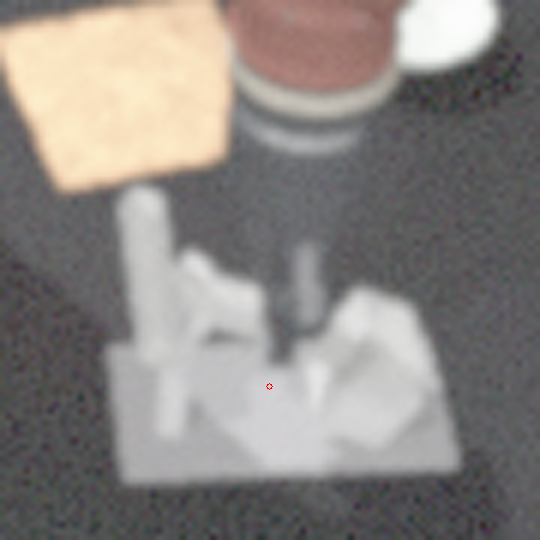

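The stem is gripped, with a gap of 17 mm on the 18 mm bar, and the lateral position matches my estimate. I'll lift straight up.

Request:
drive_tool([
  {"delta_pos":[0,0,-0.3],"twist":[0,0,0],"claw":-1},
  {"delta_pos":[0,0,-0.5],"twist":[0,0,0],"claw":-1},
  {"delta_pos":[0,0,-0.7],"twist":[0,0,0],"claw":-1},
  {"delta_pos":[0,0,-0.8],"twist":[0,0,0],"claw":-1},
  {"delta_pos":[0,0,-0.8],"twist":[0,0,0],"claw":-1},
])

```text
t: 7.3
eef_pos: [0.4791, -0.2671, 0.1457]
tool_rot: [0.102, 0.995, 0.0, -0.0]
contact_force: [0.3, -0.6, -4.0]
finger_gap: 0.0169
```

Request:
drive_tool([
  {"delta_pos":[0,0,-0.8],"twist":[0,0,0],"claw":-1},
  {"delta_pos":[0,0,-0.5],"twist":[0,0,0],"claw":-1},
  {"delta_pos":[0,0,0],"twist":[0,0,0],"claw":-1},
])

```text
t: 7.6
eef_pos: [0.4806, -0.2685, 0.1999]
tool_rot: [0.102, 0.995, -0.002, 0.002]
contact_force: [0.3, -0.2, -4.0]
finger_gap: 0.0176
```

```bash
python3 - <<'E'
from h import *; from workcell import env
s=env.sense();S=env.grab_frame("side"); print(s["eef_pos"],s["contact_force"],s["ft_torque"],s["finger_gap"],s["joints"])
look(S,235,140,120,130,5,"k9s.png",[s["eef_pos"]])
E
```

```text
[ 0.48059544 -0.26850326  0.19991198] [ 0.2928422  -0.19493262 -3.99136718] [0.04825135 0.02454888 0.01689004] 0.017578286841117365 [-7.46991523e-01 -5.36876980e-02 -6.02403885e-02  1.55926382e+00
 -2.30487310e-04 -5.42581762e-01]
```

View pics/k9s.png

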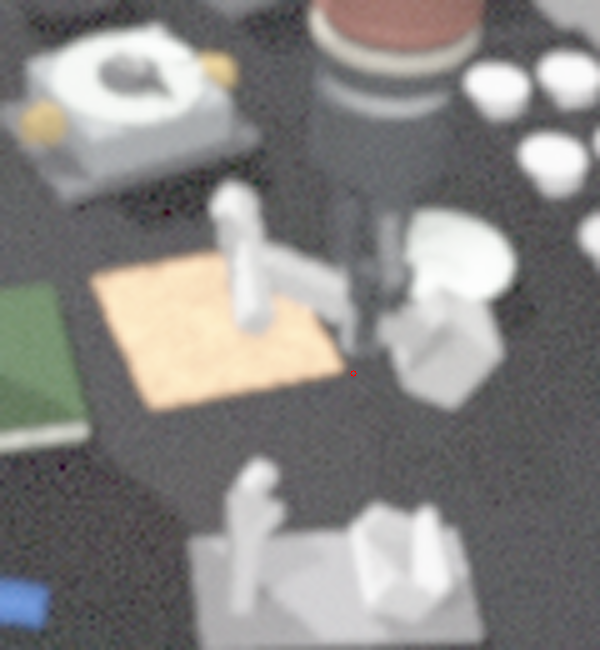

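```bash
cat >> h.py <<'E'
a0=np.radians(168.3); _kz=np.array([np.cos(a0)*.866025,np.sin(a0)*.866025,.5]); _kx=np.array([np.cos(a0)*.5,np.sin(a0)*.5,-.866025]);_ky=np.cross(_kz,_kx)
K0=R.from_matrix(np.stack([_kx,_ky,_kz],1)); O0=np.array([.493,-.2692,.065])-.062*_kz
RT0=R.from_quat([.102,.9948,0,0]); P0=np.array([.4801,-.2662,.0207])
RK=RT0.inv()*K0; TK=RT0.inv().apply(O0-P0)      # key in tool
def keyup(heading):
    a=np.radians(heading); x=np.array([np.cos(a),np.sin(a),0]); z=np.array([0,0,1.]); return R.from_matrix(np.stack([x,np.cross(z,x),z],1))
def tool_for_key(Kt,o):
    Rt=Kt*RK.inv(); return Rt, np.array(o)-Rt.apply(TK)
def key_now(s):
    Rc=R.from_quat(s["tool_rot"]); return Rc*RK, s["eef_pos"]+Rc.apply(TK)
E
python3 - <<'E'
from h import *; from workcell import env; import pickle
d=pickle.load(open("f0.pkl","rb"));T=d["top"]
h=cv2.cvtColor(T["frame"],cv2.COLOR_BGR2HSV); m=((h[...,0]<20)&(h[...,1]>80)&(h[...,2]>90)).astype(np.uint8)
n,l=cv2.connectedComponents(m); mm=(l==l[183,260]).astype(np.uint8); r=cv2.minAreaRect(max(cv2.findContours(mm,0,2)[0],key=len)); print("mat",r,plane(T,r[0],.003))
s=env.sense(); print("TK",TK, key_now(s)[1])
plan(s,(.46,.03,.25))
Rt,p=tool_for_key(keyup(90),(.46,.03,.01)); print(Rt.as_matrix().round(3),p); plan(s,p,Rt)
E
```

```text
mat ((259.0799865722656, 182.5600128173828), (46.16496276855469, 46.60224914550781), 88.21009063720703) [0.49402932 0.0038483  0.003     ]
TK [-0.06693393 -0.00031176 -0.0133    ] [ 0.5454932  -0.28179369  0.21090975]
shift units [ 2.     7.19  -1.325] rows>= 7.19
[[ 0.     1.    -0.   ]
 [ 0.5   -0.     0.866]
 [ 0.866 -0.    -0.5  ]] [0.46032171 0.07498509 0.06131644]
shift units [2.228 8.299 3.39 ] rows>= 8.3
twist units [-4.739  5.839  8.213] deg 95.7
```

Request:
drive_tool([
  {"delta_pos":[0.2,0.6,-0.2],"twist":[0,0,0],"claw":-1},
  {"delta_pos":[0.24,0.97,-0.2],"twist":[0,0,0],"claw":-1},
  {"delta_pos":[0.24,0.97,-0.2],"twist":[0,0,0],"claw":-1},
  {"delta_pos":[0.24,0.97,-0.2],"twist":[0,0,0],"claw":-1},
  {"delta_pos":[0.24,0.97,-0.2],"twist":[0,0,0],"claw":-1},
])

```text
t: 8.15
eef_pos: [0.4694, -0.0808, 0.2346]
tool_rot: [0.102, 0.995, 0.0, -0.001]
contact_force: [0.7, -0.2, -3.8]
finger_gap: 0.0172
```

Request:
drive_tool([
  {"delta_pos":[0.24,0.97,-0.2],"twist":[0,0,0],"claw":-1},
  {"delta_pos":[0.24,0.97,-0.2],"twist":[0,0,0],"claw":-1},
  {"delta_pos":[0.24,0.7,0],"twist":[0,0,0],"claw":-1},
  {"delta_pos":[0,0.6,0],"twist":[0,0,0],"claw":-1},
  {"delta_pos":[0,0,0],"twist":[-0.395,0.487,0.684],"claw":-1},
])

```text
t: 8.65
eef_pos: [0.4674, 0.0549, 0.252]
tool_rot: [0.15, 0.988, 0.034, -0.034]
contact_force: [0.3, 0.2, -3.6]
finger_gap: 0.0175
```

Request:
drive_tool([
  {"delta_pos":[0,0,0],"twist":[-0.395,0.487,0.684],"claw":-1},
  {"delta_pos":[0,0,0],"twist":[-0.395,0.487,0.684],"claw":-1},
  {"delta_pos":[0,0,0],"twist":[-0.395,0.487,0.684],"claw":-1},
  {"delta_pos":[0,0,0],"twist":[-0.395,0.487,0.684],"claw":-1},
  {"delta_pos":[0,0,0],"twist":[-0.395,0.487,0.684],"claw":-1},
])

```text
t: 9.15
eef_pos: [0.4685, 0.0501, 0.2508]
tool_rot: [0.392, 0.877, 0.194, -0.196]
contact_force: [0.4, -0.3, -4.9]
finger_gap: 0.0172
```

```bash
python3 - <<'E'
from h import *; from workcell import env
s=env.sense(); print(s["t"],s["eef_pos"],s["joints"],s["contact_force"],s["finger_gap"])
Rt,p=tool_for_key(keyup(90),(.49,.03,.01)); plan(s,p,Rt)
E
```

```text
9.15 [0.46845796 0.05013725 0.25081937] [-0.45481911  0.10756495  0.07996344  1.97422459  0.36891142  0.3048047 ] [ 0.37521694 -0.26054767 -4.89486725] 0.01718572524110856
shift units [-2.31  -0.086  4.217] rows>= 4.22
twist units [-2.367  2.878  4.066] deg 47.4
```

```bash
python3 - <<'E'
from h import *; from workcell import env
s=env.sense(); Rc=R.from_quat(s["tool_rot"]); z=Rc.as_matrix()[:,2]; y=Rc.as_matrix()[:,1]
print("tool z",z.round(3),"heading",np.degrees(np.arctan2(z[1],z[0])),"tool y",y.round(3))
Rt,p=tool_for_key(keyup(55),(.49,.03,.01)); plan(s,p,Rt)
zt=Rt.as_matrix()[:,2]; print(zt, Rt.as_matrix()[:,1])
# yaw about world z to reach
for dyaw in (-60,-72):
    w=Rc.inv().apply([0,0,np.radians(dyaw)])/.15; print(dyaw,w.round(3))
    R1=Rc*R.from_rotvec(w*.15); print(" then twist",((R1.inv()*Rt).as_rotvec()/.15).round(3))
E
```

```text
tool z [-0.192  0.495 -0.847] heading 111.1615973093748 tool y [0.765 0.616 0.187]
shift units [-2.833  0.279  3.991] rows>= 3.99
twist units [-5.344  2.141  6.832] deg 76.78
[ 0.49673171  0.7094064  -0.50000017] [ 8.19109391e-01 -5.73637333e-01 -1.28775677e-04]
-60 [-3.469 -1.306  5.916]
 then twist [-0.263  3.267  2.041]
-72 [-4.163 -1.568  7.099]
 then twist [0.739 3.415 1.055]
```

Request:
drive_tool([
  {"delta_pos":[0,0,0],"twist":[-0.495,-0.186,0.845],"claw":-1},
  {"delta_pos":[0,0,0],"twist":[-0.495,-0.186,0.845],"claw":-1},
  {"delta_pos":[0,0,0],"twist":[-0.495,-0.186,0.845],"claw":-1},
  {"delta_pos":[0,0,0],"twist":[-0.495,-0.186,0.845],"claw":-1},
  {"delta_pos":[0,0,0],"twist":[-0.495,-0.186,0.845],"claw":-1},
])

```text
t: 9.65
eef_pos: [0.468, 0.05, 0.2502]
tool_rot: [0.687, 0.673, 0.253, -0.11]
contact_force: [-0.3, -0.8, -3.4]
finger_gap: 0.0172
```

Request:
drive_tool([
  {"delta_pos":[0,0,0],"twist":[-0.495,-0.186,0.845],"claw":-1},
  {"delta_pos":[0,0,0],"twist":[-0.495,-0.186,0.845],"claw":-1},
  {"delta_pos":[0,0,0],"twist":[-0.066,0.8,0.5],"claw":-1},
  {"delta_pos":[0,0,0],"twist":[-0.066,0.8,0.5],"claw":-1},
])

```text
t: 10.05
eef_pos: [0.4684, 0.0511, 0.2527]
tool_rot: [0.779, 0.491, 0.359, -0.15]
contact_force: [-0.5, -0.3, -5.4]
finger_gap: 0.0168
```

```bash
python3 - <<'E'
from h import *; from workcell import env
s=env.sense(); print(s["t"],s["eef_pos"],s["joints"],s["contact_force"],s["finger_gap"])
Rt,p=tool_for_key(keyup(55),(.49,.03,.01)); plan(s,p,Rt)
E
```

```text
10.05 [0.46841206 0.05112751 0.2527169 ] [-0.78463127 -0.59863623 -0.59242885  1.75023877  0.78461719  1.16079258] [-0.54879238 -0.29756692 -5.37228545] 0.016825445133347623
shift units [-2.818  0.285  4.055] rows>= 4.06
twist units [-0.123  1.649  1.099] deg 17.06
```

```bash
python3 - <<'E'
from h import *; from workcell import env
s=env.sense()
Rt,p=tool_for_key(keyup(55),(.53,.02,.05)); print(p); plan(s,p,Rt)
print(key_now(s)[1],key_now(s)[0].as_matrix()[:,2])
E
```

```text
[0.55606592 0.0566651  0.10131644]
shift units [-2.016  1.396  3.624] rows>= 3.62
twist units [-0.123  1.649  1.099] deg 17.06
[ 0.44526212 -0.00054899  0.21462809] [0.0183841  0.27662561 0.9608019 ]
```

Request:
drive_tool([
  {"delta_pos":[-0.4,0.28,0.72],"twist":[0,0,0],"claw":-1},
  {"delta_pos":[-0.4,0.28,0.72],"twist":[0,0,0],"claw":-1},
  {"delta_pos":[-0.4,0.28,0.72],"twist":[0,0,0],"claw":-1},
  {"delta_pos":[-0.3,0.28,0.5],"twist":[0,0,0],"claw":-1},
])

```text
t: 10.45
eef_pos: [0.5346, 0.0528, 0.1366]
tool_rot: [0.781, 0.49, 0.356, -0.152]
contact_force: [-0.2, -1.3, -4.3]
finger_gap: 0.0173
```

```bash
python3 - <<'E'
from h import *; from workcell import env
s=env.sense(); print(s["t"],s["eef_pos"],s["joints"],s["contact_force"],s["finger_gap"])
Rt,p=tool_for_key(keyup(55),(.53,.02,.05)); plan(s,p,Rt)
E
```

```text
10.45 [0.53459036 0.05284468 0.13660406] [-0.6595628  -0.40852935 -0.66420227  1.36881331  0.7939039   1.33782909] [-0.23790001 -1.26166167 -4.27804903] 0.017336558320701422
shift units [-0.417  0.325  0.892] rows>= 0.89
twist units [-0.154  1.674  1.063] deg 17.1
```

Joints are well within range. Now I'll finish the tilt and look.

Request:
drive_tool([
  {"delta_pos":[0,0,0],"twist":[-0.077,0.835,0.53],"claw":-1},
  {"delta_pos":[0,0,0],"twist":[-0.077,0.835,0.53],"claw":-1},
  {"delta_pos":[0,0,0],"twist":[0,0,0],"claw":-1},
])

```text
t: 10.75
eef_pos: [0.5331, 0.0528, 0.136]
tool_rot: [0.769, 0.397, 0.444, -0.234]
contact_force: [-0.3, -2.0, -4.9]
finger_gap: 0.0173
```

```bash
python3 - <<'E'
from h import *; from workcell import env
s=env.sense(); print(s["t"],s["eef_pos"],s["joints"],s["contact_force"],s["finger_gap"])
Rt,p=tool_for_key(keyup(55),(.53,.02,.05)); plan(s,p,Rt)
Rk,o=key_now(s); print(o,Rk.as_matrix()[:,2])
S=env.grab_frame("side");T=env.grab_frame("top")
look(S,215,90,140,140,5,"m1s.png",[o,o+Rk.apply([0,.055,.156]),o+Rk.apply([0,-.055,.156]),o+Rk.apply([0,0,.165])])
look(T,200,110,120,100,6,"m1t.png",[o,o+Rk.apply([0,.055,.156]),o+Rk.apply([0,-.055,.156]),o+Rk.apply([0,0,.165])])
E
```

```text
10.75 [0.53305961 0.05281036 0.13600277] [-0.79187674 -0.26577133 -0.69193264  1.45071441  1.02219337  1.22410665] [-0.31423428 -2.02667689 -4.93315825] 0.017265093492236986
shift units [-0.546  0.421  0.786] rows>= 0.79
twist units [-0.007 -0.021 -0.049] deg 0.46
[0.50669776 0.01655261 0.08454825] [ 0.00375869 -0.00650111  0.9999718 ]
```

View pics/m1s.png

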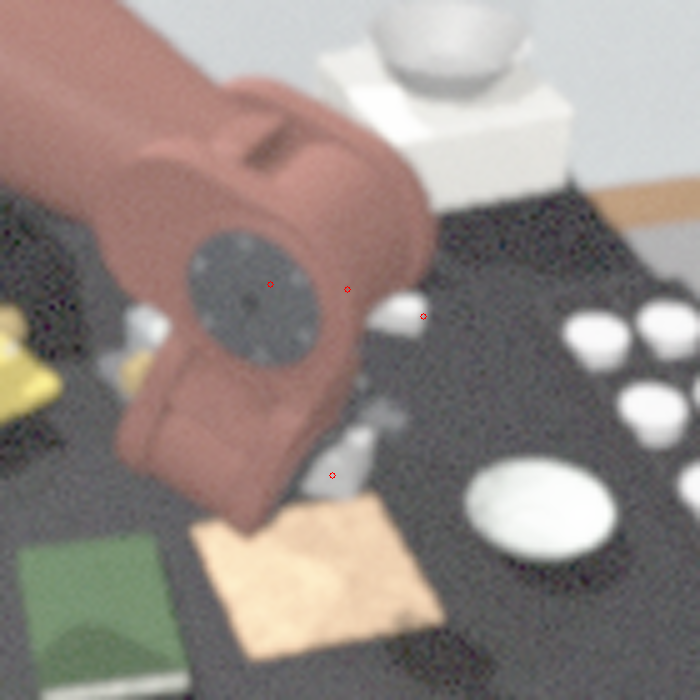

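View pics/m1t.png

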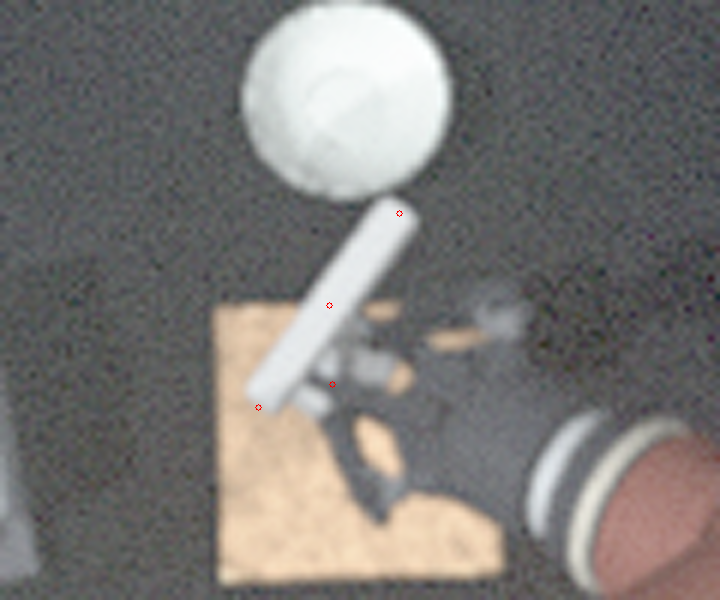

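```bash
python3 - <<'E'
from h import *; import pickle
d=pickle.load(open("f0.pkl","rb"));S=d["side"]
for px in ((264,196),(240,180)):
  c,dd=ray(S,px)
  for y in (-.3,-.25,-.2,-.15,-.1,-.05): print(px,y,(c+dd*(y-c[1])/dd[1]).round(3))
E
```

```text
(264, 196) -0.3 [ 0.343 -0.3    0.325]
(264, 196) -0.25 [ 0.359 -0.25   0.281]
(264, 196) -0.2 [ 0.374 -0.2    0.236]
(264, 196) -0.15 [ 0.39  -0.15   0.191]
(264, 196) -0.1 [ 0.405 -0.1    0.147]
(264, 196) -0.05 [ 0.421 -0.05   0.102]
(240, 180) -0.3 [ 0.281 -0.3    0.389]
(240, 180) -0.25 [ 0.292 -0.25   0.349]
(240, 180) -0.2 [ 0.303 -0.2    0.309]
(240, 180) -0.15 [ 0.314 -0.15   0.27 ]
(240, 180) -0.1 [ 0.325 -0.1    0.23 ]
(240, 180) -0.05 [ 0.336 -0.05   0.19 ]
```

```bash
python3 - <<'E'
from h import *; from workcell import env
s=env.sense(); Rk,o=key_now(s); print(o)
Rc=R.from_quat(s["tool_rot"]); print("down per mm units",(Rc.inv().apply([0,0,-.01])/.04).round(4)); 
plan(s,s["eef_pos"]+[0,0,.010-o[2]],keyup(55)*RK.inv())
E
```

```text
[0.50870521 0.01519373 0.08776628]
down per mm units [-0.2163 -0.0004  0.1254]
shift units [-1.682 -0.003  0.975] rows>= 1.68
twist units [0.005 0.012 0.012] deg 0.15
```

Request:
drive_tool([
  {"delta_pos":[-0.42,0,0.244],"twist":[0,0,0],"claw":-1},
  {"delta_pos":[-0.42,0,0.244],"twist":[0,0,0],"claw":-1},
  {"delta_pos":[-0.42,0,0.244],"twist":[0,0,0],"claw":-1},
  {"delta_pos":[-0.3,0,0.174],"twist":[0,0,0],"claw":-1},
  {"delta_pos":[0,0,0],"twist":[0,0,0],"claw":-1},
])

```text
t: 11.35
eef_pos: [0.5356, 0.0527, 0.0678]
tool_rot: [0.768, 0.402, 0.443, -0.229]
contact_force: [-0.1, -0.6, -3.6]
finger_gap: 0.0173
```

```bash
python3 - <<'E'
from h import *; from workcell import env
s=env.sense(); print(s["t"],s["eef_pos"],s["joints"],s["contact_force"],s["ft_torque"],s["finger_gap"])
Rk,o=key_now(s); print(o,Rk.as_matrix()[:,2])
S=env.grab_frame("side")
look(S,235,130,100,100,6,"m2s.png",[o])
E
```

```text
11.35 [0.53561687 0.05266062 0.06784565] [-0.78549514 -0.16754772 -0.73851967  1.29000837  1.01959891  1.22794528] [-0.09694782 -0.55218271 -3.64083491] [-1.21285568  0.90437284  0.01938245] 0.017279504333219353
[0.50979129 0.01569571 0.01662286] [-0.00295509  0.00461897  0.99998497]
```

View pics/m2s.png

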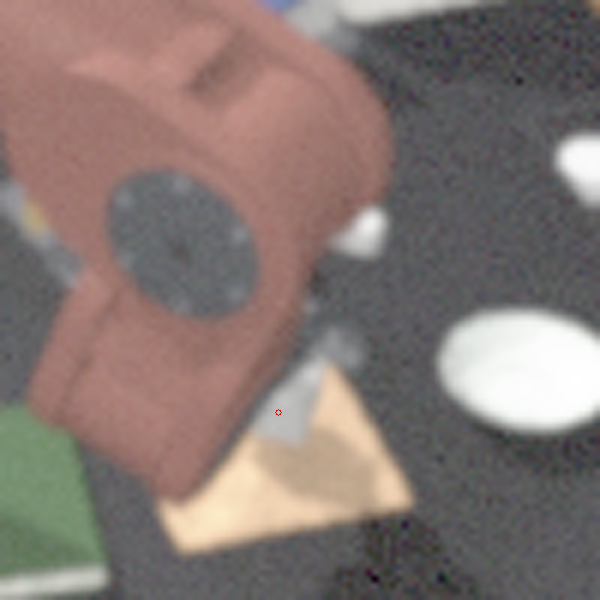

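Request:
drive_tool([
  {"delta_pos":[-0.055,0,0.032],"twist":[0,0,0],"claw":-1},
  {"delta_pos":[-0.055,0,0.032],"twist":[0,0,0],"claw":-1},
  {"delta_pos":[0,0,0],"twist":[0,0,0],"claw":-1},
])

```text
t: 11.7
eef_pos: [0.5362, 0.0518, 0.0639]
tool_rot: [0.767, 0.401, 0.445, -0.229]
contact_force: [-0.5, 0.4, -3.3]
finger_gap: 0.0173
```

Request:
drive_tool([
  {"delta_pos":[-0.04,0,0.024],"twist":[0,0,0],"claw":-1},
  {"delta_pos":[0,0,0],"twist":[0,0,0],"claw":-1},
])

```text
t: 11.9
eef_pos: [0.5361, 0.052, 0.0617]
tool_rot: [0.768, 0.401, 0.445, -0.229]
contact_force: [0.6, 0.1, -3.8]
finger_gap: 0.0171
```

```bash
python3 - <<'E'
from h import *; from workcell import env
s=env.sense(); print(s["t"],s["eef_pos"],s["contact_force"],s["ft_torque"],s["finger_gap"])
Rk,o=key_now(s); print(o,Rk.as_matrix()[:,2])
E
```

```text
11.9 [0.53605319 0.05196153 0.06169994] [ 0.56098514  0.11899036 -3.79157018] [-1.31550555  0.89230893  0.03885915] 0.01708155645426312
[0.51019904 0.01518779 0.01035411] [-0.00397732  0.00201102  0.99999007]
```

Still free (3.8 N is just the key's weight). I'll keep stepping down.

Request:
drive_tool([
  {"delta_pos":[-0.05,0,0.029],"twist":[0,0,0],"claw":-1},
  {"delta_pos":[-0.03,0,0.017],"twist":[0,0,0],"claw":-1},
  {"delta_pos":[0,0,0],"twist":[0,0,0],"claw":-1},
])

```text
t: 12.2
eef_pos: [0.536, 0.0521, 0.0578]
tool_rot: [0.768, 0.401, 0.445, -0.23]
contact_force: [0.0, -0.2, -4.2]
finger_gap: 0.0169
```

Request:
drive_tool([
  {"delta_pos":[-0.04,0,0.024],"twist":[0,0,0],"claw":-1},
  {"delta_pos":[0,0,0],"twist":[0,0,0],"claw":-1},
])

```text
t: 12.4
eef_pos: [0.536, 0.0521, 0.056]
tool_rot: [0.768, 0.401, 0.445, -0.23]
contact_force: [-1.0, 0.2, -3.2]
finger_gap: 0.0169
```

Request:
drive_tool([
  {"delta_pos":[-0.04,0,0.024],"twist":[0,0,0],"claw":-1},
  {"delta_pos":[0,0,0],"twist":[0,0,0],"claw":-1},
])

```text
t: 12.6
eef_pos: [0.5365, 0.0519, 0.0548]
tool_rot: [0.767, 0.401, 0.445, -0.229]
contact_force: [-0.2, -0.4, 1.2]
finger_gap: 0.0169
```

Contact at a model height of 3.4 mm, where the mat top is 3 mm. Releasing now.

Request:
drive_tool([
  {"delta_pos":[0,0,0],"twist":[0,0,0],"claw":0.3},
  {"delta_pos":[0,0,0],"twist":[0,0,0],"claw":0.3},
  {"delta_pos":[0,0,0],"twist":[0,0,0],"claw":0.3},
  {"delta_pos":[0,0,0],"twist":[0,0,0],"claw":0.3},
])

```text
t: 13.0
eef_pos: [0.5362, 0.052, 0.0544]
tool_rot: [0.767, 0.401, 0.445, -0.229]
contact_force: [0.6, -0.0, -0.3]
finger_gap: 0.0556
```

```bash
python3 - <<'E'
from h import *; from workcell import env
s=env.sense(); print(s["t"],s["eef_pos"],s["contact_force"],s["ft_torque"],s["finger_gap"],s["joints"])
Rk,o=key_now(s); print(o,Rk.as_matrix()[:,2])
T=env.grab_frame("top");S=env.grab_frame("side")
look(S,235,110,100,110,6,"m3s.png",[o])
look(T,200,110,120,100,6,"m3t.png",[o,o+Rk.apply([0,.055,.156]),o+Rk.apply([0,-.055,.156]),o+Rk.apply([0,0,.165])])
E
```

```text
13.0 [0.53618658 0.05201234 0.05444168] [ 0.62814583 -0.02482512 -0.27818172] [-0.68517082  0.52564296  0.00318898] 0.0556217636922807 [-0.78711603 -0.14030839 -0.74380051  1.25891957  1.02243868  1.22739642]
[0.51034817 0.01523977 0.0030871 ] [-0.00425099  0.00196493  0.99998903]
```

View pics/m3t.png

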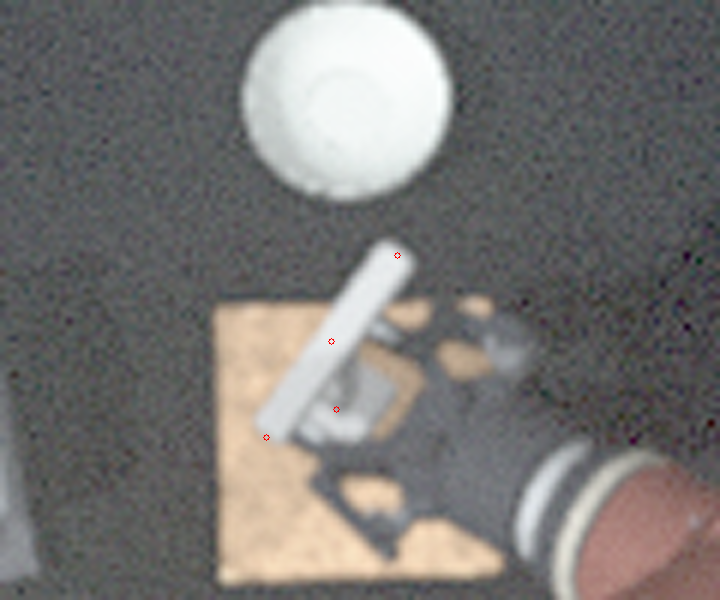

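View pics/m3s.png

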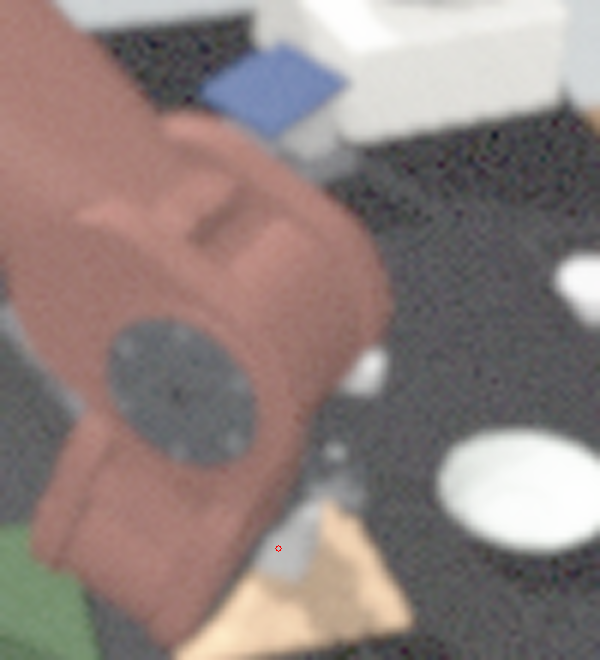

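Request:
drive_tool([
  {"delta_pos":[0,0,-0.4],"twist":[0,0,0],"claw":0.3},
  {"delta_pos":[0,0,-0.8],"twist":[0,0,0],"claw":0.3},
  {"delta_pos":[0,0,-0.9],"twist":[0,0,0],"claw":0.3},
  {"delta_pos":[0,0,-0.9],"twist":[0,0,0],"claw":0.3},
])

```text
t: 13.5
eef_pos: [0.4755, -0.0335, 0.1152]
tool_rot: [0.767, 0.401, 0.445, -0.23]
contact_force: [0.7, 0.6, -1.0]
finger_gap: 0.0555
```

```bash
python3 - <<'E'
from h import *; from workcell import env
s=env.sense(); print(s["t"],s["eef_pos"],s["contact_force"],s["finger_gap"],s["joints"])
T=env.grab_frame("top");S=env.grab_frame("side")
look(S,215,90,120,110,6,"m4s.png")
look(T,210,130,80,80,8,"m4t.png",gm=.8)
cv2.imwrite("pics/m4T.png",T["frame"])
Rt=down(145); plan(s,(.51,.015,.24),Rt); plan(s,None,down(-35))
E
```

```text
13.5 [ 0.47553392 -0.03349013  0.11520017] [ 0.6867248   0.59688749 -1.0379979 ] 0.05554361098381745 [-1.04409331 -0.08142405 -0.60767645  1.67309753  0.90622038  0.81999018]
shift units [ 3.446  0.026 -0.267] rows>= 3.45
twist units [ 10.473   0.035 -18.113] deg 179.82
twist units [ 0.024 -6.99   0.022] deg 60.08
```

View pics/m4t.png

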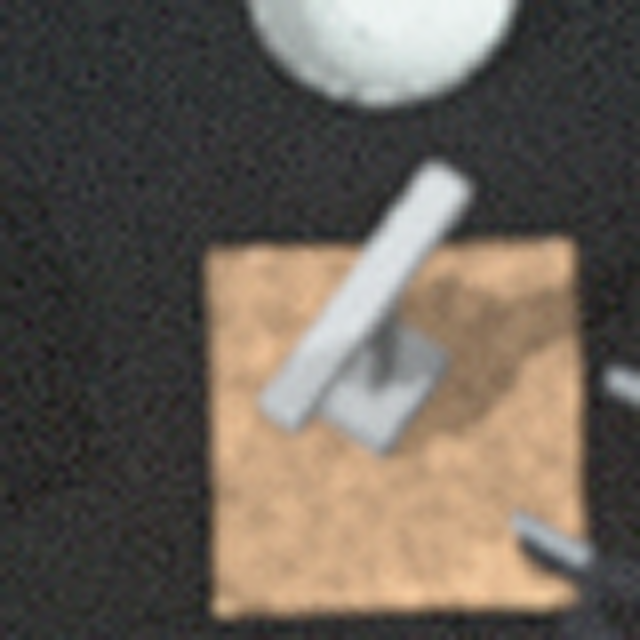

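View pics/m4s.png

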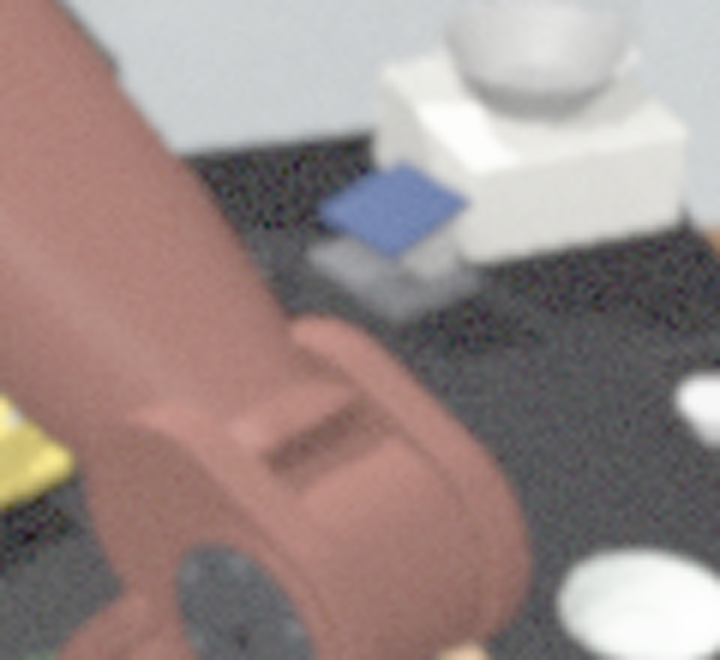

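The key stands free on the mat, with the bar from (242,180) to (267,152), the foot at (258,182), and the fingers clear at the right. Now I'll measure the key precisely.

```bash
cat > meas.py <<'E'
from h import *
def bar(T,z=.168,box=(225,140,290,200),dump=None):
    x0,y0,x1,y1=box; f=T["frame"][y0:y1,x0:x1]; f8=cv2.resize(f,None,fx=8,fy=8,interpolation=cv2.INTER_CUBIC)
    b=f8[...,0].astype(int); r=f8[...,2].astype(int)
    m=((b>138)&(abs(r-b)<45)).astype(np.uint8)
    n,l,st,_=cv2.connectedComponentsWithStats(m); best=None
    for i in range(1,n):
        if st[i,4]<3000: continue
        rr=cv2.minAreaRect(max(cv2.findContours((l==i).astype(np.uint8),0,2)[0],key=len)); w,h=rr[1]
        print("cand",rr,st[i,4])
    return m,f8
E
python3 - <<'E'
from meas import *
T0=cv2.imread("pics/m4T.png"); import pickle
T=dict(pickle.load(open("f0.pkl","rb"))["top"]); T["frame"]=T0
m,f8=bar(T); cv2.imwrite("pics/m5.png",np.hstack([f8,cv2.merge([m*255]*3)])[:, :1040][::1,::1])
E
```

```text
cand ((241.9921417236328, 216.0957794189453), (53.045162200927734, 304.2288818359375), 36.29262924194336) 14854
cand ((253.8445281982422, 315.21636962890625), (77.54747009277344, 92.54437255859375), 35.70669174194336) 4770
```

```bash
python3 - <<'E'
from meas import *
import pickle
T=pickle.load(open("f0.pkl","rb"))["top"]
c=np.array([241.992/8+225-.4375,216.096/8+140-.4375]); a=np.radians(126.29); u=np.array([np.cos(a),np.sin(a)])
p=plane(T,c,.168); A=plane(T,c+u*19.0,.168);B=plane(T,c-u*19.0,.168); print("bar",p,np.linalg.norm(A-B),np.degrees(np.arctan2(*(A-B)[:2][::-1])))
f=np.array([253.84/8+225-.44,315.2/8+140-.44]); print("foot top part",plane(T,f,.037))
# valve disc / tang / pointer refined
fr=T["frame"][150:210,150:205]; f8=cv2.resize(fr,None,fx=8,fy=8,interpolation=cv2.INTER_CUBIC); g=cv2.cvtColor(f8,cv2.COLOR_BGR2GRAY)
def P(xy,z): return plane(T,(xy[0]/8+150-.4375,xy[1]/8+150-.4375),z)
# dial
m=(g>170).astype(np.uint8); n,l,st,ce=cv2.connectedComponentsWithStats(m)
for i in range(1,n):
    if st[i,4]>300: print("white",i,st[i],ce[i].round(1))
cn=max(cv2.findContours(m,cv2.RETR_EXTERNAL,2)[0],key=len); e=cv2.fitEllipse(cv2.convexHull(cn)); print("dial",e,P(e[0],.058))
# dark disc
d=(g<110).astype(np.uint8); n,l,st,ce=cv2.connectedComponentsWithStats(d)
for i in range(1,n):
    if 300<st[i,4]<60000: print("dark",i,st[i],ce[i].round(1))
cv2.imwrite("pics/v8.png",f8)
E
```

```text
bar [0.50933287 0.01559356 0.168     ] 0.11138812578621526 144.42524443173886
foot top part [0.49926751 0.0126917  0.037     ]
white 1 [ 156    9   33   52 1170] [172.8  35. ]
white 2 [308  54  36  31 826] [326.8  68.7]
white 3 [   37    64   358   384 76070] [211.8 242.6]
white 4 [ 172  194   62   48 1228] [202.4 217.1]
dial ((206.19271850585938, 253.9745635986328), (376.9365539550781, 416.5360107421875), 135.7854766845703) [0.48758839 0.26873211 0.058     ]
dark 2 [  150   164   161   128 11230] [224.1 226.8]
```

View pics/v8.png

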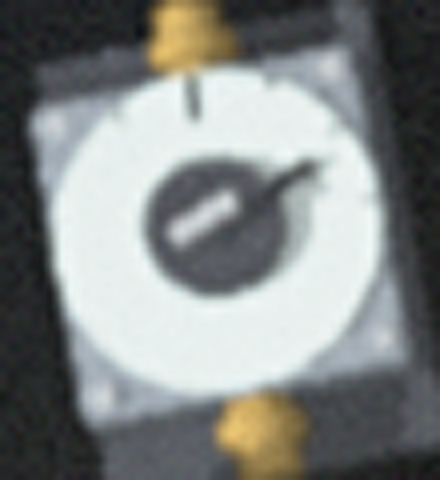

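```bash
python3 - <<'E'
from meas import *
import pickle
T=pickle.load(open("f0.pkl","rb"))["top"]
fr=T["frame"][150:210,150:205]; f8=cv2.resize(fr,None,fx=8,fy=8,interpolation=cv2.INTER_CUBIC); g=cv2.cvtColor(f8,cv2.COLOR_BGR2GRAY)
def P(xy,z): return plane(T,(xy[0]/8+150-.4375,xy[1]/8+150-.4375),z)
for th in (140,155,170,185):
    n,l,st,ce=cv2.connectedComponentsWithStats((g>th).astype(np.uint8)); i=l[217,202]; 
    r=cv2.minAreaRect(max(cv2.findContours((l==i).astype(np.uint8),0,2)[0],key=len)); b=cv2.boxPoints(r)
    w=[P(q,.084)[:2] for q in b]; e=[np.array(w[1])-w[0],np.array(w[2])-w[1]]; L=max(e,key=lambda v:np.linalg.norm(v))
    print(th,"tang",P(r[0],.084).round(4),"cent",P(ce[i],.084).round(4),[round(float(np.linalg.norm(v))*1000,1) for v in e],"ang",np.degrees(np.arctan2(L[1],L[0])).round(1))
for th in (200,210,220):
    n,l,st,ce=cv2.connectedComponentsWithStats((g>th).astype(np.uint8)); i=l[300,100]
    cs=cv2.findContours((l==i).astype(np.uint8),cv2.RETR_EXTERNAL,cv2.CHAIN_APPROX_NONE)[0]; c=cv2.convexHull(max(cs,key=len))
    W=np.array([P(q[0],.058)[:2] for q in c]); A=np.c_[2*W,np.ones(len(W))]; s=np.linalg.lstsq(A,(W**2).sum(1),rcond=None)[0]
    print(th,"dial c",s[:2].round(4),"r",np.sqrt(s[2]+s[0]**2+s[1]**2).round(4))
# disc: dark hole, contour points away from pointer side (angles)
for th in (120,150,175):
    d=(g<th).astype(np.uint8); n,l,st,ce=cv2.connectedComponentsWithStats(d); i=l[270,215]
    c=max(cv2.findContours((l==i).astype(np.uint8),cv2.RETR_EXTERNAL,cv2.CHAIN_APPROX_NONE)[0],key=len)[:,0]
    W=np.array([P(q,.066)[:2] for q in c]); c0=np.array([.4968,.2652])
    for _ in range(3):
        an=np.degrees(np.arctan2(*(W-c0).T[::-1])); k=(an>-20)|(an<-150); k&=np.abs(np.linalg.norm(W-c0,axis=1)-.028)<.006
        A=np.c_[2*W[k],np.ones(k.sum())]; s=np.linalg.lstsq(A,(W[k]**2).sum(1),rcond=None)[0]; c0=s[:2]
    print(th,"disc",c0.round(4),np.sqrt(s[2]+s@np.r_[s[:2],0]).round(4))
# pointer tip direction
tip=P((318,163),.060); print("tip",tip, )
lm=P((195,97),.058); print("long mark",lm)
for c0 in ((.4968,.2652),):
    for q in (tip,lm): v=q[:2]-c0; print(np.linalg.norm(v),np.degrees(np.arctan2(v[1],v[0])))
E
```

```text
140 tang [0.4971 0.265  0.084 ] cent [0.497 0.265 0.084] [29.8, 10.7] ang -55.9
155 tang [0.4971 0.265  0.084 ] cent [0.497 0.265 0.084] [28.5, 9.4] ang -55.7
170 tang [0.4972 0.265  0.084 ] cent [0.4971 0.265  0.084 ] [27.5, 7.9] ang -55.9
185 tang [0.4973 0.265  0.084 ] cent [0.4972 0.2648 0.084 ] [25.9, 6.5] ang -57.0
200 dial c [0.497  0.2653] r 0.0654
210 dial c [0.4971 0.2652] r 0.0647
220 dial c [0.4971 0.2652] r 0.064
120 disc [0.4972 0.2638] 0.0259
150 disc [0.4973 0.2638] 0.0272
175 disc [0.4974 0.2637] 0.0282
tip [0.52391655 0.22502761 0.06      ]
long mark [0.55133086 0.27532328 0.058     ]
0.04846781010886331 -55.9804683903236
0.05546256322863773 10.516838561625251
```

```bash
python3 - <<'E'
from h import *; from workcell import env
s=env.sense(); print(s["eef_pos"]); plan(s,s["eef_pos"]+[-0.02,-.02,.12],down(54.5))
E
```

```text
[ 0.47637784 -0.03673685  0.11598221]
shift units [ 2.25  -0.1   -2.104] rows>= 2.25
twist units [ 5.447 -5.413 -9.363] deg 104.07
```

Request:
drive_tool([
  {"delta_pos":[0.75,-0.03,-0.7],"twist":[0,0,0],"claw":1},
  {"delta_pos":[0.75,-0.03,-0.7],"twist":[0,0,0],"claw":1},
  {"delta_pos":[0.75,-0.03,-0.7],"twist":[0,-0.5,0],"claw":1},
  {"delta_pos":[0,0,0],"twist":[0,-0.99,0],"claw":1},
  {"delta_pos":[0,0,0],"twist":[0,-0.99,0],"claw":1},
])

```text
t: 14.1
eef_pos: [0.4577, -0.055, 0.2352]
tool_rot: [0.838, 0.435, 0.294, -0.148]
contact_force: [1.1, 1.5, -1.1]
finger_gap: 0.0854
```

Request:
drive_tool([
  {"delta_pos":[0,0,0],"twist":[0,-0.99,0],"claw":1},
  {"delta_pos":[0,0,0],"twist":[0,-0.99,0],"claw":1},
  {"delta_pos":[0,0,0],"twist":[0,-0.99,0],"claw":1},
  {"delta_pos":[0,0,0],"twist":[0,-0.99,0],"claw":1},
  {"delta_pos":[0,0,0],"twist":[0,-0.53,0],"claw":1},
])

```text
t: 14.6
eef_pos: [0.4583, -0.0519, 0.2351]
tool_rot: [0.886, 0.463, 0.001, 0.004]
contact_force: [-0.2, 0.2, -0.6]
finger_gap: 0.0854
```

```bash
python3 - <<'E'
from h import *; from workcell import env
s=env.sense(); print(s["t"],s["eef_pos"],s["joints"]); plan(s,(.5097,.0154,.22),down(54.5))
E
```

```text
14.6 [ 0.45828754 -0.05185538  0.23512169] [-0.39503532 -0.31752916 -0.22998693  1.65038877 -0.00325373  1.78411466]
shift units [2.115 0.091 0.376] rows>= 2.11
twist units [  0.037   0.052 -10.397] deg 89.36
```

Request:
drive_tool([
  {"delta_pos":[0,0,0],"twist":[0,0,-0.98],"claw":1},
  {"delta_pos":[0,0,0],"twist":[0,0,-0.98],"claw":1},
  {"delta_pos":[0,0,0],"twist":[0,0,-0.98],"claw":1},
  {"delta_pos":[0,0,0],"twist":[0,0,-0.98],"claw":1},
  {"delta_pos":[0,0,0],"twist":[0,0,-0.98],"claw":1},
])

```text
t: 15.1
eef_pos: [0.4573, -0.0526, 0.2336]
tool_rot: [0.659, 0.752, 0.002, 0.002]
contact_force: [0.3, -0.8, -0.6]
finger_gap: 0.0853
```

Request:
drive_tool([
  {"delta_pos":[0,0,0],"twist":[0,0,-0.98],"claw":1},
  {"delta_pos":[0,0,0],"twist":[0,0,-0.98],"claw":1},
  {"delta_pos":[0,0,0],"twist":[0,0,-0.98],"claw":1},
  {"delta_pos":[0,0,0],"twist":[0,0,-0.98],"claw":1},
  {"delta_pos":[0,0,0],"twist":[0,0,-0.98],"claw":1},
])

```text
t: 15.6
eef_pos: [0.4573, -0.0527, 0.2336]
tool_rot: [0.345, 0.938, 0.001, 0.003]
contact_force: [-0.2, 0.1, 0.2]
finger_gap: 0.0854
```

```bash
python3 - <<'E'
from h import *; from workcell import env
s=env.sense(); print(s["t"],s["eef_pos"],s["joints"]); plan(s,(.5097,.0154,.22),down(54.5))
E
```

```text
15.6 [ 0.45725153 -0.05266765  0.23361709] [-0.40177057 -0.3185194  -0.23352981  1.6508499   0.00218265  0.30354842]
shift units [0.106 2.144 0.348] rows>= 2.14
twist units [ 0.023  0.028 -0.571] deg 4.92
```

Request:
drive_tool([
  {"delta_pos":[0,0,0],"twist":[0.02,0.03,-0.57],"claw":1},
  {"delta_pos":[-0.05,0.5,0],"twist":[0,0,0],"claw":1},
  {"delta_pos":[-0.05,0.7,0],"twist":[0,0,0],"claw":1},
  {"delta_pos":[-0.05,0.6,0],"twist":[0,0,0],"claw":1},
  {"delta_pos":[0,0.3,0],"twist":[0,0,0],"claw":1},
])

```text
t: 16.1
eef_pos: [0.5119, 0.013, 0.2334]
tool_rot: [0.307, 0.952, 0.0, -0.0]
contact_force: [-0.3, 0.3, -0.5]
finger_gap: 0.0856
```

```bash
python3 - <<'E'
from h import *; from workcell import env
s=env.sense(); print(s["t"],s["eef_pos"],s["joints"]); plan(s,(.5097,.0154,.11),down(54.5))
T=env.grab_frame("top");S=env.grab_frame("side")
look(S,225,95,110,125,5,"n1s.png",[s["eef_pos"],(.5097,.0154,.168)])
cv2.imwrite("pics/n1t.png",T["frame"])
E
```

```text
16.1 [0.51185844 0.01304708 0.2334067 ] [-2.30826852e-01 -1.52348998e-01 -9.16492676e-02  1.63207717e+00
  6.10653743e-04  3.93907567e-01]
shift units [0.076 0.015 3.085] rows>= 3.09
twist units [ 0.002 -0.005 -0.034] deg 0.3
```

View pics/n1s.png

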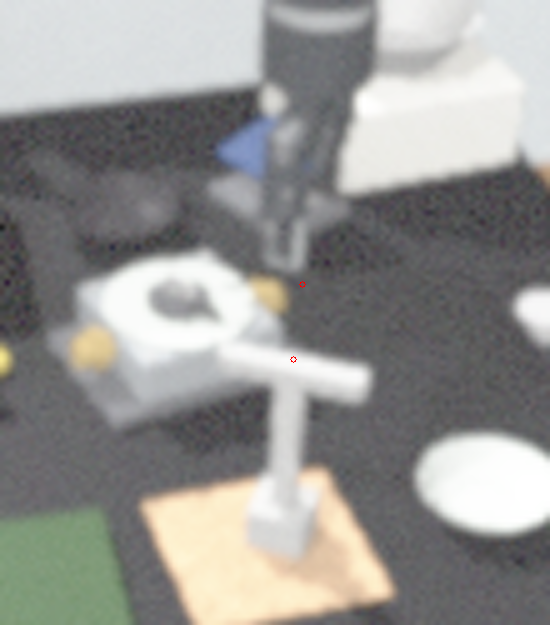

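View pics/n1t.png

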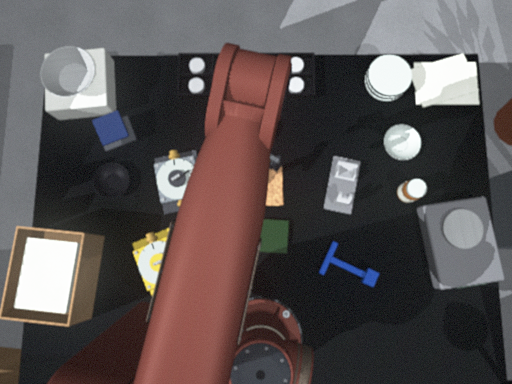

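Request:
drive_tool([
  {"delta_pos":[0.07,0,0.5],"twist":[0,0,0],"claw":1},
  {"delta_pos":[0,0,0.8],"twist":[0,0,0],"claw":1},
  {"delta_pos":[0,0,0.8],"twist":[0,0,0],"claw":1},
  {"delta_pos":[0,0,0.7],"twist":[0,0,0],"claw":1},
  {"delta_pos":[0,0,0.3],"twist":[0,0,-0.03],"claw":1},
])

```text
t: 16.7
eef_pos: [0.5068, 0.0126, 0.1074]
tool_rot: [0.306, 0.952, -0.0, -0.002]
contact_force: [0.3, 0.1, 0.1]
finger_gap: 0.0849
```

Request:
drive_tool([
  {"delta_pos":[0,0,0],"twist":[0,0,0],"claw":1},
  {"delta_pos":[0,0,0],"twist":[0,0,0],"claw":1},
])

```text
t: 16.9
eef_pos: [0.5091, 0.0123, 0.1115]
tool_rot: [0.306, 0.952, -0.0, 0.0]
contact_force: [-0.7, 0.5, 0.0]
finger_gap: 0.0852
```

```bash
python3 - <<'E'
from h import *; from workcell import env
s=env.sense(); print(s["t"],s["eef_pos"],s["contact_force"]); plan(s,(.5097,.0154,.108),down(54.5))
S=env.grab_frame("side")
look(S,225,95,110,125,5,"n2s.png",[s["eef_pos"],(.5097,.0154,.168)])
E
```

```text
16.9 [0.50911313 0.01234281 0.11145076] [-0.74246788  0.48825192  0.02460264]
shift units [0.033 0.071 0.086] rows>= 0.09
twist units [ 0.001  0.006 -0.015] deg 0.14
```

View pics/n2s.png

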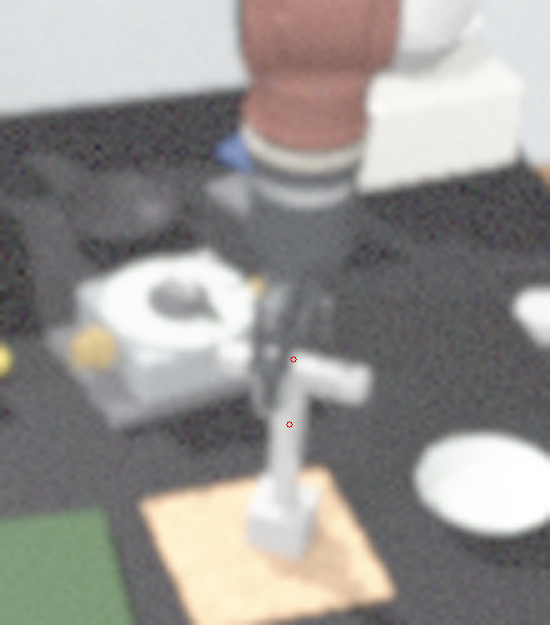

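Request:
drive_tool([
  {"delta_pos":[0.03,0.07,0.08],"twist":[0,0,0],"claw":1},
  {"delta_pos":[0,0,0],"twist":[0,0,0],"claw":-1},
  {"delta_pos":[0,0,0],"twist":[0,0,0],"claw":-1},
  {"delta_pos":[0,0,0],"twist":[0,0,0],"claw":-1},
  {"delta_pos":[0,0,0],"twist":[0,0,0],"claw":-1},
], force=60)

```text
t: 17.45
eef_pos: [0.5094, 0.0157, 0.1071]
tool_rot: [0.306, 0.952, -0.0, -0.0]
contact_force: [-0.1, -0.0, -0.3]
finger_gap: 0.0282
```

Request:
drive_tool([
  {"delta_pos":[0,0,0],"twist":[0,0,0],"claw":-1},
  {"delta_pos":[0,0,0],"twist":[0,0,0],"claw":-1},
  {"delta_pos":[0,0,0],"twist":[0,0,0],"claw":-1},
])

```text
t: 17.75
eef_pos: [0.5096, 0.0157, 0.1072]
tool_rot: [0.306, 0.952, 0.0, 0.0]
contact_force: [1.5, 0.9, 3.0]
finger_gap: 0.0171
```

```bash
python3 - <<'E'
from h import *; from workcell import env
s=env.sense(); print(s["t"],s["eef_pos"],s["contact_force"],s["ft_torque"],s["finger_gap"]); plan(s,(.5097,.0154,.108),down(54.5))
S=env.grab_frame("side")
look(S,225,95,110,125,5,"n3s.png",[s["eef_pos"],(.5097,.0154,.168)])
E
```

```text
17.75 [0.50964399 0.01573323 0.10724078] [1.45810163 0.92242465 2.98667748] [ 0.17095314 -0.1638655   0.03878974] 0.01709593644440479
shift units [-0.006 -0.006 -0.019] rows>= 0.02
twist units [ 0.001  0.001 -0.012] deg 0.11
```

View pics/n3s.png

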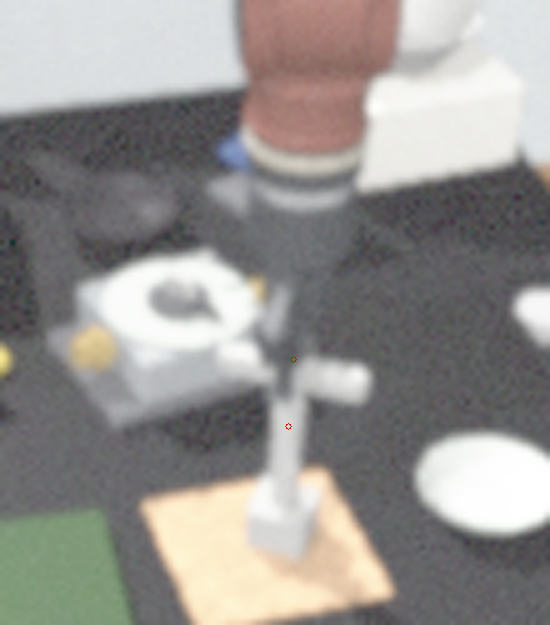

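Request:
drive_tool([
  {"delta_pos":[0,0,-0.3],"twist":[0,0,0],"claw":-1},
  {"delta_pos":[0,0,-0.6],"twist":[0,0,0],"claw":-1},
  {"delta_pos":[0,0,-0.9],"twist":[0,0,0],"claw":-1},
  {"delta_pos":[0,0,-0.9],"twist":[0,0,0.7],"claw":-1},
  {"delta_pos":[0,0,-0.5],"twist":[0,0,0.8],"claw":-1},
])

```text
t: 18.3
eef_pos: [0.5098, 0.0156, 0.2382]
tool_rot: [0.413, 0.911, 0.0, 0.001]
contact_force: [1.5, -0.4, -4.6]
finger_gap: 0.0171
```

Request:
drive_tool([
  {"delta_pos":[0,0,0],"twist":[0,0,0.86],"claw":-1},
  {"delta_pos":[0,0,0],"twist":[0,0,0],"claw":-1},
])

```text
t: 18.5
eef_pos: [0.5095, 0.0156, 0.2357]
tool_rot: [0.47, 0.883, -0.0, -0.0]
contact_force: [0.5, 0.4, -4.2]
finger_gap: 0.0171
```

```bash
python3 - <<'E'
from h import *; from workcell import env
s=env.sense(); print(s["t"],s["eef_pos"],s["contact_force"],s["ft_torque"],s["finger_gap"]); plan(s,(.4971,.265,.22),down(34.2))
E
```

```text
18.5 [0.50945787 0.01564514 0.23570729] [ 0.49059234  0.39174985 -4.17713086] [ 0.04305195  0.04944011 -0.00126767] 0.017116246310115314
shift units [5.341 3.229 0.391] rows>= 5.34
twist units [-0.002  0.001 -0.024] deg 0.21
```

Request:
drive_tool([
  {"delta_pos":[0.5,0.3,0],"twist":[0,0,0],"claw":-1},
  {"delta_pos":[0.9,0.54,0],"twist":[0,0,0],"claw":-1},
  {"delta_pos":[0.95,0.58,0],"twist":[0,0,0],"claw":-1},
  {"delta_pos":[0.95,0.58,0],"twist":[0,0,0],"claw":-1},
  {"delta_pos":[0.9,0.54,0],"twist":[0,0,0],"claw":-1},
])

```text
t: 19.0
eef_pos: [0.4983, 0.2135, 0.2342]
tool_rot: [0.467, 0.884, -0.001, -0.001]
contact_force: [0.8, -1.1, -3.1]
finger_gap: 0.0167
```

Request:
drive_tool([
  {"delta_pos":[0.7,0.42,0],"twist":[0,0,0],"claw":-1},
  {"delta_pos":[0.44,0.27,0.2],"twist":[0,0,0],"claw":-1},
  {"delta_pos":[0,0,0.2],"twist":[0,0,0],"claw":-1},
  {"delta_pos":[0,0,0],"twist":[0,0,0],"claw":-1},
  {"delta_pos":[0,0,0],"twist":[0,0,0],"claw":-1},
])

```text
t: 19.5
eef_pos: [0.4963, 0.2642, 0.2185]
tool_rot: [0.468, 0.884, -0.001, -0.001]
contact_force: [0.1, 0.5, -4.0]
finger_gap: 0.017
```

```bash
python3 - <<'E'
from h import *; from workcell import env
s=env.sense(); print(s["t"],s["eef_pos"],s["joints"],s["contact_force"],s["finger_gap"]); plan(s,(.4971,.265,.2),down(34.2))
S=env.grab_frame("side");T=env.grab_frame("top")
look(S,205,60,110,125,5,"v1s.png",[(.4971,.265,.066),(.4971,.265,.084),s["eef_pos"]-[0,0,.1042]])
look(T,120,110,120,120,5,"v1t.png")
E
```

```text
19.5 [0.49630861 0.26415864 0.2184749 ] [ 2.56665064e-01 -3.30864917e-03  2.30188784e-02  1.59899814e+00
 -2.55034920e-04  1.23124711e+00] [ 0.07335591  0.5053415  -4.03486982] 0.017045395709543488
shift units [0.006 0.029 0.462] rows>= 0.46
twist units [-0.012 -0.003 -0.005] deg 0.12
```

View pics/v1s.png

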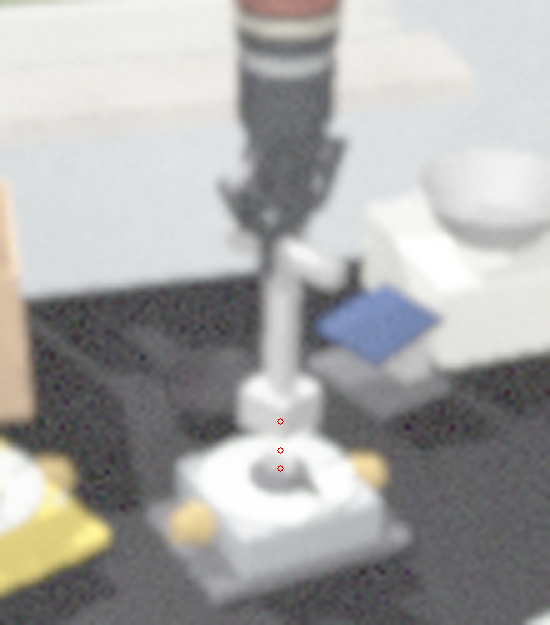

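View pics/v1t.png

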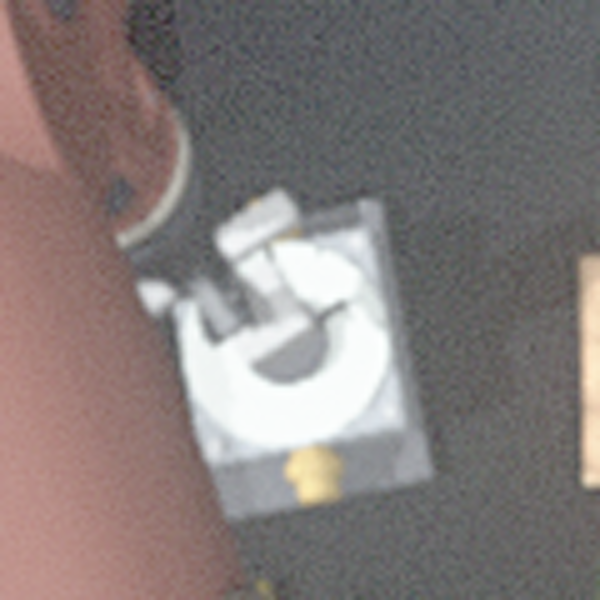

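Both views show the key hanging straight above the spindle. The foot is centred on the side view's seat column, and the bar is parallel to the pointer. I'll lower it in small steps and watch the force.

Request:
drive_tool([
  {"delta_pos":[0.01,0.03,0.3],"twist":[-0.01,0,0],"claw":-1},
  {"delta_pos":[0,0,0.3],"twist":[0,0,0],"claw":-1},
  {"delta_pos":[0,0,0.1],"twist":[0,0,0],"claw":-1},
  {"delta_pos":[0,0,0],"twist":[0,0,0],"claw":-1},
  {"delta_pos":[0,0,0],"twist":[0,0,0],"claw":-1},
])

```text
t: 20.1
eef_pos: [0.4973, 0.266, 0.1909]
tool_rot: [0.469, 0.883, 0.001, 0.0]
contact_force: [-0.1, -0.7, -3.3]
finger_gap: 0.0173
```

```bash
python3 - <<'E'
from h import *; from workcell import env
s=env.sense(); print(s["t"],s["eef_pos"],s["contact_force"],s["ft_torque"],s["finger_gap"]); plan(s,(.4971,.265,.17),down(34.2))
S=env.grab_frame("side");T=env.grab_frame("top")
look(S,230,100,70,70,8,"v2s.png",[(.4971,.265,.066),(.4971,.265,.084),s["eef_pos"]-[0,0,.1042]])
look(T,140,130,80,90,7,"v2t.png",gm=.8)
E
```

```text
20.1 [0.49731862 0.26599743 0.19093798] [-0.09193698 -0.68451055 -3.30743076] [0.01254229 0.01003052 0.01764235] 0.017306106712052273
shift units [-0.018 -0.019  0.523] rows>= 0.52
twist units [ 0.007 -0.002 -0.011] deg 0.11
```

View pics/v2s.png

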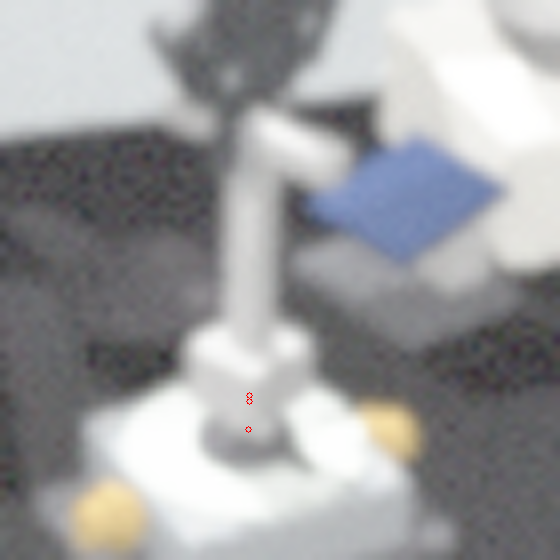

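View pics/v2t.png

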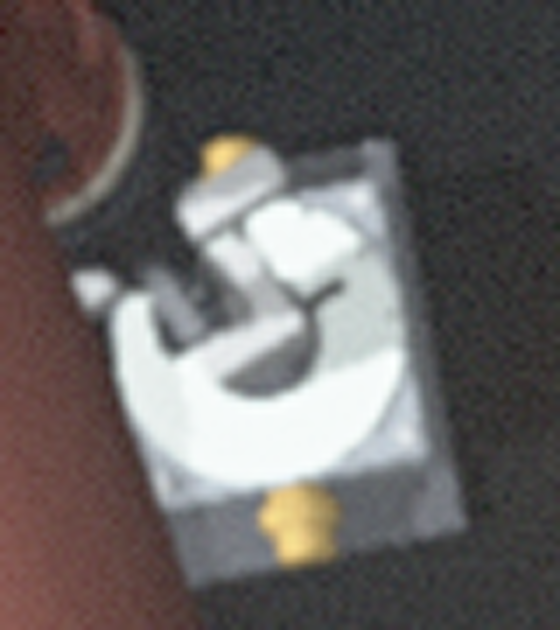

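Request:
drive_tool([
  {"delta_pos":[-0.015,-0.015,0.05],"twist":[0,0,0],"claw":-1},
  {"delta_pos":[0,0,0.05],"twist":[0,0,0],"claw":-1},
  {"delta_pos":[0,0,0],"twist":[0,0,0],"claw":-1},
])

```text
t: 20.5
eef_pos: [0.4971, 0.2652, 0.1867]
tool_rot: [0.469, 0.883, 0.0, 0.0]
contact_force: [0.4, -0.3, -3.3]
finger_gap: 0.0173
```

Request:
drive_tool([
  {"delta_pos":[0,0,0.05],"twist":[0,0,0],"claw":-1},
  {"delta_pos":[0,0,0.025],"twist":[0,0,0],"claw":-1},
  {"delta_pos":[0,0,0],"twist":[0,0,0],"claw":-1},
])

```text
t: 20.8
eef_pos: [0.4971, 0.2652, 0.1837]
tool_rot: [0.469, 0.883, 0.0, 0.0]
contact_force: [-0.2, 0.4, -3.8]
finger_gap: 0.017
```

The key should now be about 4.5 mm past the tang top with no contact force, so it is going in. I'll continue.

Request:
drive_tool([
  {"delta_pos":[0,0,0.07],"twist":[0,0,0],"claw":-1},
  {"delta_pos":[0,0,0.07],"twist":[0,0,0],"claw":-1},
  {"delta_pos":[0,0,0],"twist":[0,0,0],"claw":-1},
])

```text
t: 21.1
eef_pos: [0.497, 0.2652, 0.1777]
tool_rot: [0.469, 0.883, 0.0, -0.0]
contact_force: [-0.5, -0.2, -3.8]
finger_gap: 0.017
```

Request:
drive_tool([
  {"delta_pos":[0,0,0.06],"twist":[0,0,0],"claw":-1},
  {"delta_pos":[0,0,0.05],"twist":[0,0,0],"claw":-1},
  {"delta_pos":[0,0,0],"twist":[0,0,0],"claw":-1},
])

```text
t: 21.4
eef_pos: [0.4971, 0.2652, 0.1736]
tool_rot: [0.469, 0.883, 0.0, -0.0]
contact_force: [0.2, 0.4, -4.4]
finger_gap: 0.0171
```

```bash
python3 - <<'E'
from h import *; from workcell import env
s=env.sense(); print(s["t"],s["eef_pos"],s["contact_force"],s["ft_torque"],s["finger_gap"],"keyz",s["eef_pos"][2]-.1042); plan(s,(.4971,.265,.17),down(34.2))
E
```

```text
21.4 [0.49706219 0.2651778  0.17356496] [ 0.23579476  0.41919028 -4.38852812] [-0.01890311  0.01182636 -0.0201095 ] 0.017064790637994674 keyz 0.06936495649947665
shift units [-0.004 -0.002  0.089] rows>= 0.09
twist units [ 0.004 -0.003 -0.011] deg 0.1
```

Request:
drive_tool([
  {"delta_pos":[0,0,0.05],"twist":[0,0,0],"claw":-1},
  {"delta_pos":[0,0,0],"twist":[0,0,0],"claw":-1},
])

```text
t: 21.6
eef_pos: [0.4972, 0.2652, 0.1717]
tool_rot: [0.469, 0.883, 0.0, 0.0]
contact_force: [-0.5, 0.1, -3.6]
finger_gap: 0.017
```

Request:
drive_tool([
  {"delta_pos":[0,0,0.03],"twist":[0,0,0],"claw":-1},
  {"delta_pos":[0,0,0],"twist":[0,0,0],"claw":-1},
])

```text
t: 21.8
eef_pos: [0.4972, 0.2653, 0.1706]
tool_rot: [0.469, 0.883, 0.001, 0.0]
contact_force: [0.1, -0.4, -4.2]
finger_gap: 0.0173
```

Request:
drive_tool([
  {"delta_pos":[0,0,0.02],"twist":[0,0,0],"claw":-1},
  {"delta_pos":[0,0,0],"twist":[0,0,0],"claw":-1},
])

```text
t: 22.0
eef_pos: [0.4974, 0.2653, 0.1702]
tool_rot: [0.469, 0.883, 0.001, 0.0]
contact_force: [0.2, 0.6, -3.1]
finger_gap: 0.0171
```

Request:
drive_tool([
  {"delta_pos":[0,0,0.03],"twist":[0,0,0],"claw":-1},
  {"delta_pos":[0,0,0],"twist":[0,0,0],"claw":-1},
])

```text
t: 22.2
eef_pos: [0.4977, 0.2654, 0.1702]
tool_rot: [0.469, 0.883, 0.001, 0.001]
contact_force: [-1.5, 0.0, 5.6]
finger_gap: 0.0169
```

Request:
drive_tool([
  {"delta_pos":[0,0,0.02],"twist":[0,0,0],"claw":-1},
  {"delta_pos":[0,0,0],"twist":[0,0,0],"claw":-1},
])

```text
t: 22.4
eef_pos: [0.4979, 0.2654, 0.1701]
tool_rot: [0.469, 0.883, 0.001, 0.001]
contact_force: [-2.7, -0.4, 10.6]
finger_gap: 0.0174
```

```bash
python3 - <<'E'
from h import *; from workcell import env
s=env.sense(); print(s["t"],s["eef_pos"],s["contact_force"],s["ft_torque"],s["finger_gap"],"keyz",s["eef_pos"][2]-.1042); plan(s,(.4971,.265,.17),down(34.2))
S=env.grab_frame("side");T=env.grab_frame("top")
look(S,230,100,70,70,8,"v3s.png",[(.4971,.265,.066)])
look(T,140,130,80,90,7,"v3t.png",gm=.8)
E
```

```text
22.4 [0.49785736 0.26539532 0.17014428] [-2.66656671 -0.37541399 10.55415959] [-0.30059454  0.98376986  0.0133089 ] 0.01740814246550558 keyz 0.06594427783451536
shift units [ 0.002 -0.021  0.004] rows>= 0.02
twist units [ 0.024  0.005 -0.01 ] deg 0.23
```

View pics/v3s.png

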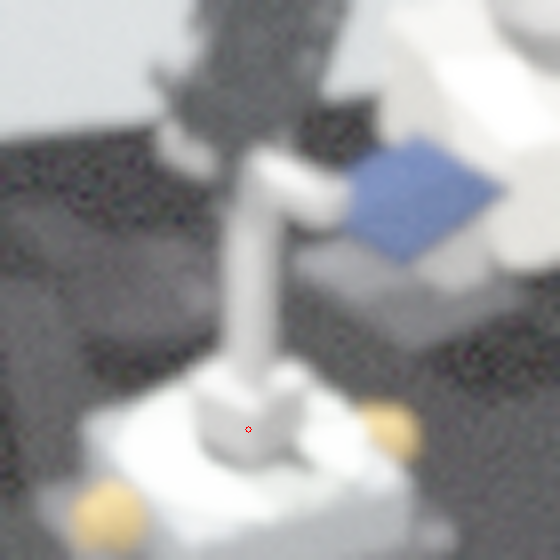

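View pics/v3t.png

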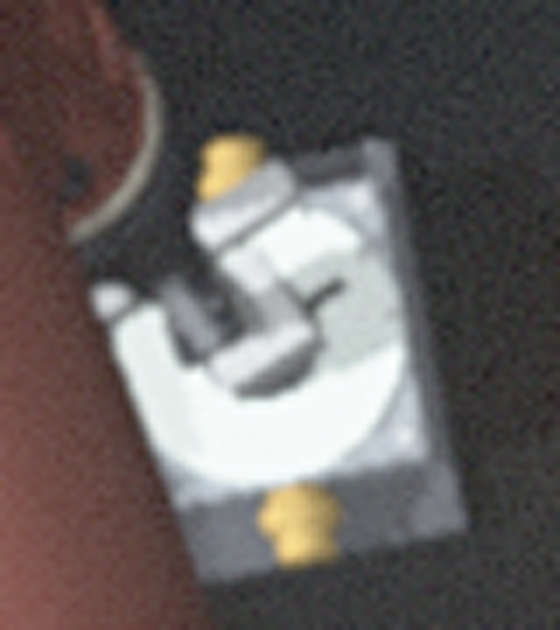

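The key is fully seated: model height 65.9 mm against 66 nominal, with a firm stop at about 14 N. In the top view the foot covers the disc, and the pointer is still at (187,171). I'll ease the downforce and turn anticlockwise.

Request:
drive_tool([
  {"delta_pos":[0,0,-0.03],"twist":[0,0,0],"claw":-1},
  {"delta_pos":[0,0,0],"twist":[0,0,-0.3],"claw":-1},
  {"delta_pos":[0,0,0],"twist":[0,0,-0.5],"claw":-1},
  {"delta_pos":[0,0,0],"twist":[0,0,-0.6],"claw":-1},
  {"delta_pos":[0,0,0],"twist":[0,0,-0.6],"claw":-1},
], force=90)

```text
t: 23.0
eef_pos: [0.4975, 0.2654, 0.1702]
tool_rot: [0.33, 0.944, 0.001, 0.001]
contact_force: [-1.8, -0.3, 5.8]
finger_gap: 0.0167
```

```bash
python3 - <<'E'
from h import *; from workcell import env
s=env.sense(); print(s["t"],s["eef_pos"],s["contact_force"],s["ft_torque"],s["finger_gap"]); plan(s,(.4971,.265,.17),down(34.2))
E
```

```text
23.0 [0.49749029 0.26539212 0.17023828] [-1.84750443 -0.31507341  5.75215726] [-0.15477363  0.70211007 -0.15600878] 0.016730999962776227
shift units [ 0.002 -0.014  0.006] rows>= 0.01
twist units [0.015 0.003 2.013] deg 17.3
```

Request:
drive_tool([
  {"delta_pos":[0,0,0],"twist":[0,0,-0.7],"claw":-1},
  {"delta_pos":[0,0,0],"twist":[0,0,-0.7],"claw":-1},
  {"delta_pos":[0,0,0],"twist":[0,0,-0.7],"claw":-1},
  {"delta_pos":[0,0,0],"twist":[0,0,-0.7],"claw":-1},
  {"delta_pos":[0,0,0],"twist":[0,0,-0.7],"claw":-1},
])

```text
t: 23.5
eef_pos: [0.4975, 0.2653, 0.1702]
tool_rot: [0.073, 0.997, 0.001, 0.001]
contact_force: [-2.5, -0.9, 6.1]
finger_gap: 0.0168
```

Request:
drive_tool([
  {"delta_pos":[0,0,0],"twist":[0,0,-0.7],"claw":-1},
  {"delta_pos":[0,0,0],"twist":[0,0,-0.6],"claw":-1},
  {"delta_pos":[0,0,0],"twist":[0,0,0],"claw":-1},
  {"delta_pos":[0,0,0],"twist":[0,0,0],"claw":-1},
])

```text
t: 23.9
eef_pos: [0.4975, 0.2652, 0.1702]
tool_rot: [-0.022, 1.0, 0.0, 0.001]
contact_force: [-3.2, -0.7, 6.4]
finger_gap: 0.0163
```

```bash
python3 - <<'E'
from h import *; from workcell import env
s=env.sense(); print(s["t"],s["eef_pos"],s["joints"],s["contact_force"],s["ft_torque"],s["finger_gap"]); plan(s,(.4971,.265,.17),down(34.2))
S=env.grab_frame("side");T=env.grab_frame("top")
look(S,230,100,70,70,8,"v4s.png",[(.4971,.265,.066)])
look(T,140,130,80,90,7,"v4t.png",gm=.8)
E
```

```text
23.9 [0.49751755 0.26521893 0.17023547] [ 2.57624986e-01 -1.36415774e-02 -7.48048622e-02  1.50747460e+00
  3.16182799e-04  2.12758453e-01] [-3.17177823 -0.67591861  6.43872372] [-0.35889427  0.59269553  0.14935724] 0.016255830328966884
shift units [ 0.011 -0.005  0.006] rows>= 0.01
twist units [0.012 0.01  6.792] deg 58.37
```

View pics/v4s.png

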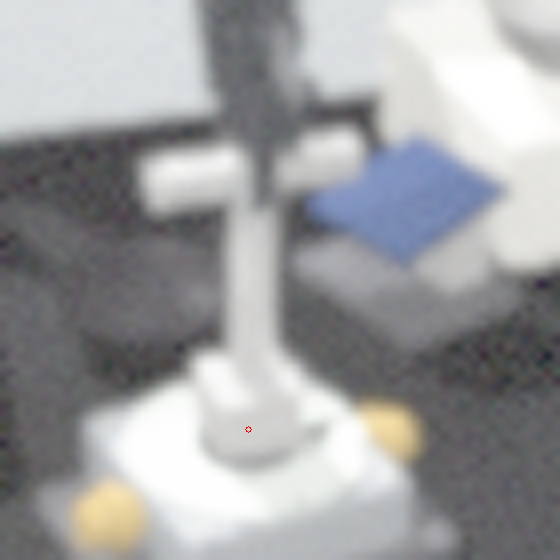

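View pics/v4t.png

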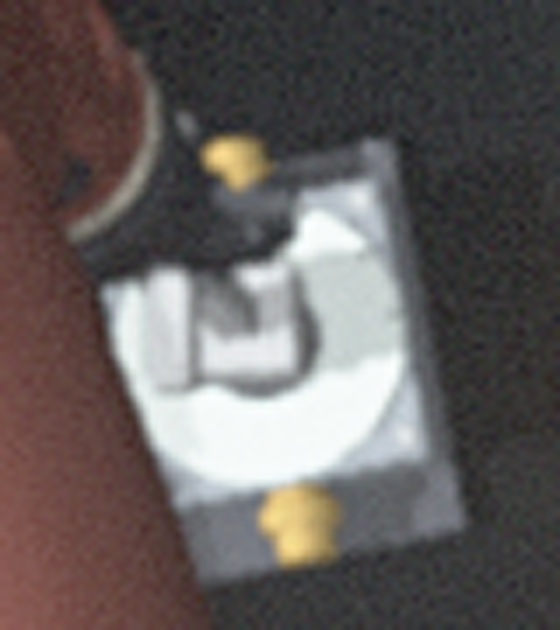

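```bash
python3 - <<'E'
from h import *; import pickle
from workcell import env
d=pickle.load(open("f0.pkl","rb"));S=d["side"]
c0=np.array([.4971,.265,.06])
for deg in (-56,-20,-10,-5,0,5,11): print(deg,((proj(S,c0+.046*np.array([np.cos(np.radians(deg)),np.sin(np.radians(deg)),0]))[0]-[230,100])*8+4).round(0), ((proj(S,c0+.034*np.array([np.cos(np.radians(deg)),np.sin(np.radians(deg)),0]))[0]-[230,100])*8+4).round(0))
S2=env.grab_frame("side"); look(S2,250,135,45,35,16,"v5s.png",gm=1)
E
```

```text
-56 [315. 471.] [297. 463.]
-20 [334. 444.] [312. 442.]
-10 [333. 435.] [311. 436.]
-5 [332. 431.] [310. 433.]
0 [330. 427.] [309. 430.]
5 [328. 423.] [307. 427.]
11 [324. 419.] [305. 424.]
```

View pics/v5s.png

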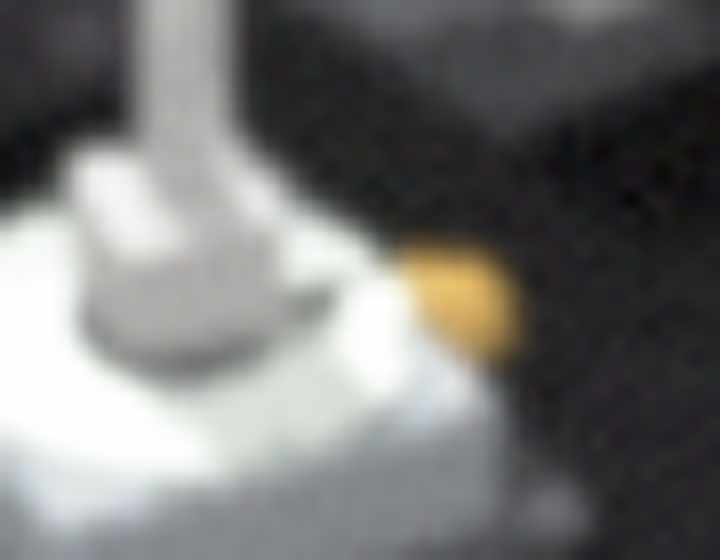

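Request:
drive_tool([
  {"delta_pos":[0,0,0],"twist":[0,0,-0.6],"claw":-1},
  {"delta_pos":[0,0,0],"twist":[0,0,-0.6],"claw":-1},
  {"delta_pos":[0,0,0],"twist":[0,0,-0.45],"claw":-1},
  {"delta_pos":[0,0,0],"twist":[0,0,0],"claw":-1},
  {"delta_pos":[0,0,0],"twist":[0,0,0],"claw":-1},
])

```text
t: 24.55
eef_pos: [0.4976, 0.2652, 0.1702]
tool_rot: [-0.146, 0.989, 0.0, 0.001]
contact_force: [-2.7, -0.4, 5.8]
finger_gap: 0.0162
```

```bash
python3 - <<'E'
from h import *; from workcell import env
s=env.sense(); print(s["t"],s["eef_pos"],s["contact_force"],s["ft_torque"],s["finger_gap"]); plan(s,(.4971,.265,.17),down(106.8))
S2=env.grab_frame("side"); look(S2,250,135,45,35,16,"v6s.png",gm=1)
E
```

```text
24.55 [0.49757304 0.26517609 0.17023997] [-2.68383889 -0.43803584  5.83115982] [-0.38071561  0.59034771  0.07131297] 0.01621028106323838
shift units [ 0.013 -0.001  0.006] rows>= 0.01
twist units [ 0.001  0.015 -0.007] deg 0.14
```

View pics/v6s.png

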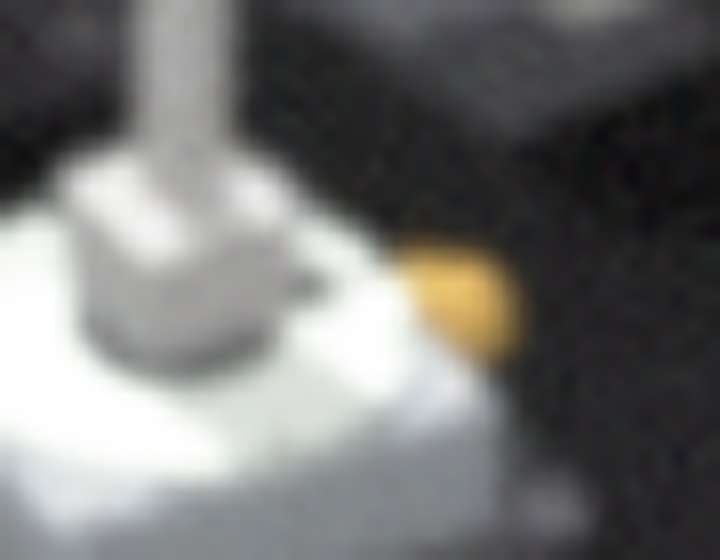

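Request:
drive_tool([
  {"delta_pos":[0,0,-0.02],"twist":[0,0,0],"claw":-1},
  {"delta_pos":[0,0,0],"twist":[0,0,0],"claw":1},
  {"delta_pos":[0,0,0],"twist":[0,0,0],"claw":1},
  {"delta_pos":[0,0,0],"twist":[0,0,0],"claw":1},
  {"delta_pos":[0,0,0],"twist":[0,0,0],"claw":1},
])

```text
t: 25.1
eef_pos: [0.4973, 0.2653, 0.1699]
tool_rot: [-0.145, 0.989, 0.0, 0.0]
contact_force: [0.0, -0.1, 0.8]
finger_gap: 0.0739
```

Request:
drive_tool([
  {"delta_pos":[0,0,0],"twist":[0,0,0],"claw":1},
  {"delta_pos":[0,0,-0.3],"twist":[0,0,0],"claw":1},
  {"delta_pos":[0,0,-0.7],"twist":[0,0,0],"claw":1},
  {"delta_pos":[0,0,-0.9],"twist":[0,0,0],"claw":1},
  {"delta_pos":[0,0,-0.9],"twist":[0,0,0],"claw":1},
])

```text
t: 25.6
eef_pos: [0.4969, 0.2651, 0.284]
tool_rot: [-0.146, 0.989, 0.0, 0.001]
contact_force: [0.8, 0.0, 0.3]
finger_gap: 0.0854
```

```bash
python3 - <<'E'
from h import *; from workcell import env
s=env.sense(); print(s["t"],s["eef_pos"],s["joints"],s["contact_force"],s["finger_gap"]); plan(s,(.42,.02,.3))
E
```

```text
25.6 [0.49686452 0.26508643 0.28400231] [ 2.57520949e-01  2.81625227e-02  1.75149198e-01  1.71654813e+00
  5.99540423e-04 -3.45417743e-02] [0.81086077 0.02502104 0.31470666] 0.0854206147347435
shift units [ 3.604 -5.314 -0.407] rows>= 5.31
```

Request:
drive_tool([
  {"delta_pos":[0.3,-0.5,-0.2],"twist":[0,0,0],"claw":1},
  {"delta_pos":[0.5,-0.9,0],"twist":[0,0,0],"claw":1},
  {"delta_pos":[0.5,-0.95,0],"twist":[0,0,0],"claw":1},
  {"delta_pos":[0.4,-0.95,0],"twist":[0,0,0],"claw":1},
  {"delta_pos":[0.4,-0.95,0],"twist":[0,0,0],"claw":1},
])

```text
t: 26.1
eef_pos: [0.4652, 0.0768, 0.291]
tool_rot: [-0.146, 0.989, 0.0, 0.001]
contact_force: [0.2, -0.1, -0.8]
finger_gap: 0.0855
```

Request:
drive_tool([
  {"delta_pos":[0.2,-0.95,0],"twist":[0,0,0],"claw":1},
  {"delta_pos":[0.2,-0.95,0],"twist":[0,0,0],"claw":1},
  {"delta_pos":[0,-0.6,0],"twist":[0,0,0],"claw":1},
  {"delta_pos":[0,0,0],"twist":[0,0,0],"claw":1},
])

```text
t: 26.5
eef_pos: [0.4795, -0.0249, 0.2903]
tool_rot: [-0.144, 0.99, -0.0, 0.001]
contact_force: [0.7, -0.0, 0.2]
finger_gap: 0.0856
```

```bash
python3 - <<'E'
from h import *; from workcell import env; import pickle
s=env.sense(); print(s["t"],s["eef_pos"],s["contact_force"])
T=env.grab_frame("top");S=env.grab_frame("side"); pickle.dump({"top":T,"side":S},open("f1.pkl","wb"))
look(T,145,140,65,70,9,"w1t.png",gm=.8); look(S,225,70,75,100,6,"w1s.png",gm=.8)
cv2.imwrite("pics/w1T.png",T["frame"])
E
```

```text
26.5 [ 0.47952234 -0.02485539  0.29026174] [ 0.69651895 -0.00469297  0.20028702]
```

View pics/w1t.png

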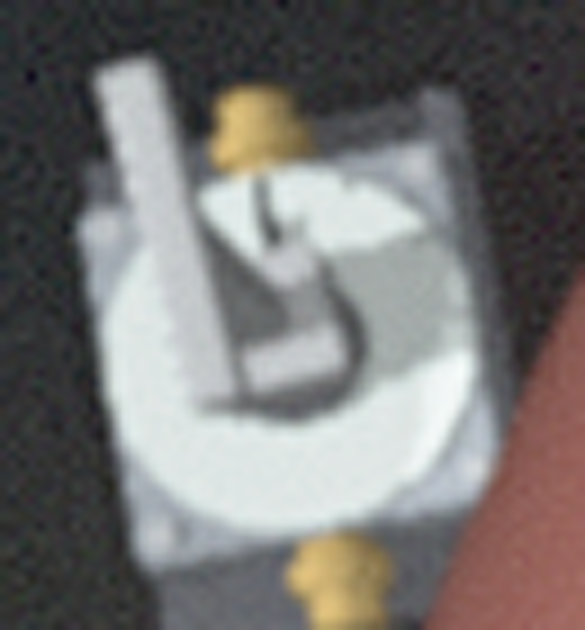

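View pics/w1s.png

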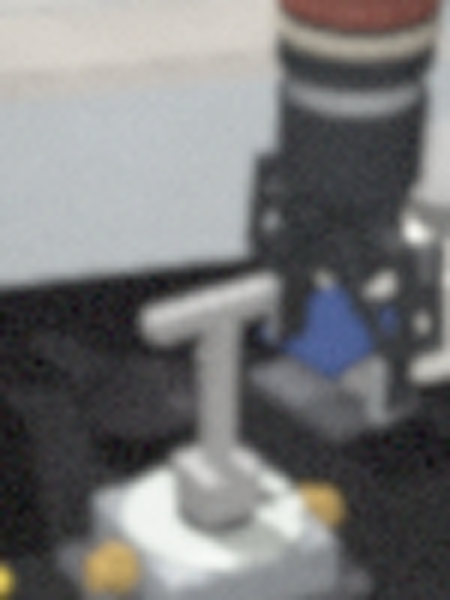

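```bash
python3 - <<'E'
from h import *; import pickle
from scipy.ndimage import map_coordinates
for fn in ("f0.pkl","f1.pkl"):
    T=pickle.load(open(fn,"rb"))["top"]; g=cv2.cvtColor(T["frame"],cv2.COLOR_BGR2GRAY).astype(float)
    c0=np.array([.4971,.2650])
    for r,z in ((.038,.061),(.040,.061),(.042,.061),(.044,.061),(.051,.058),(.053,.058),(.055,.058),(.057,.058),(.059,.058)):
        an=np.arange(-75,40,1.); t=np.radians(an)
        uv=proj(T,np.c_[c0[0]+r*np.cos(t),c0[1]+r*np.sin(t),np.full(len(t),z)])
        v=map_coordinates(g,[uv[:,1],uv[:,0]],order=3); 
        # local minimum & darkness-weighted centroid near
        rng=(an>-10)&(an<32) if (fn=="f1.pkl" or r>.047) else (an<-35)
        a=an[rng];w=v[rng]; k=w.argmin(); sel=abs(a-a[k])<=9; wt=np.clip(np.percentile(w,75)-w[sel],0,None); print(fn,r,"min",a[k],w[k].round(),"cent",((wt*a[sel]).sum()/wt.sum()).round(1))
# crop strongly enlarged
T=pickle.load(open("f1.pkl","rb"))["top"]; look(T,162,152,25,30,20,"w2t.png",gm=1)
# bar direction
E
```

```text
f0.pkl 0.038 min -55.0 91.0 cent -55.7
f0.pkl 0.04 min -55.0 86.0 cent -56.1
f0.pkl 0.042 min -56.0 88.0 cent -56.5
f0.pkl 0.044 min -56.0 102.0 cent -56.7
f0.pkl 0.051 min 12.0 135.0 cent 12.2
f0.pkl 0.053 min 12.0 136.0 cent 12.0
f0.pkl 0.055 min 12.0 141.0 cent 11.8
f0.pkl 0.057 min 12.0 143.0 cent 11.6
f0.pkl 0.059 min 12.0 146.0 cent 11.4
f1.pkl 0.038 min 31.0 90.0 cent 29.3
f1.pkl 0.04 min 9.0 74.0 cent 7.7
f1.pkl 0.042 min 9.0 70.0 cent 8.0
f1.pkl 0.044 min 10.0 80.0 cent 8.8
f1.pkl 0.051 min 12.0 111.0 cent 11.8
f1.pkl 0.053 min 12.0 121.0 cent 11.9
f1.pkl 0.055 min 12.0 125.0 cent 11.8
f1.pkl 0.057 min 12.0 123.0 cent 11.6
f1.pkl 0.059 min 12.0 126.0 cent 11.4
```

View pics/w2t.png

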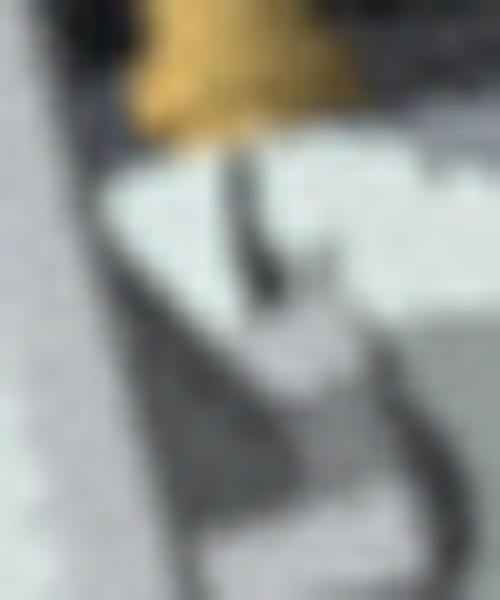

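The key stays seated and upright. The pointer reads about 9° against 11.8° for the long mark, so it is roughly 2.5–3° short. That is inside the ±5° but leaves little margin, and there is time for a small correction. I'll regrasp the bar.

```bash
python3 - <<'E'
from h import *; from workcell import env
s=env.sense(); print(s["t"],s["eef_pos"],s["joints"]); plan(s,(.4972,.2652,.285),down(106.8))
E
```

```text
26.6 [ 0.4791006  -0.02241665  0.29039449] [-3.21265835e-01 -2.18632705e-01 -4.50071852e-02  1.74357564e+00
  1.23393823e-03 -6.12032252e-01]
shift units [-2.495  6.759  0.142] rows>= 6.76
twist units [ 0.003  0.009 -0.016] deg 0.16
```

Request:
drive_tool([
  {"delta_pos":[-0.2,0.6,0],"twist":[0,0,0],"claw":1},
  {"delta_pos":[-0.35,0.9,0],"twist":[0,0,0],"claw":1},
  {"delta_pos":[-0.35,0.95,0],"twist":[0,0,0],"claw":1},
  {"delta_pos":[-0.35,0.95,0],"twist":[0,0,0],"claw":1},
  {"delta_pos":[-0.35,0.95,0],"twist":[0,0,0],"claw":1},
])

```text
t: 27.1
eef_pos: [0.4896, 0.1658, 0.2906]
tool_rot: [-0.146, 0.989, 0.0, 0.001]
contact_force: [1.4, -1.1, -0.4]
finger_gap: 0.0854
```

Request:
drive_tool([
  {"delta_pos":[-0.35,0.95,0],"twist":[0,0,0],"claw":1},
  {"delta_pos":[-0.35,0.9,0],"twist":[0,0,0],"claw":1},
  {"delta_pos":[-0.2,0.56,0.1],"twist":[0,0,0],"claw":1},
  {"delta_pos":[0,0,0],"twist":[0,0,0],"claw":1},
  {"delta_pos":[0,0,0],"twist":[0,0,0],"claw":1},
])

```text
t: 27.6
eef_pos: [0.4962, 0.2666, 0.2862]
tool_rot: [-0.147, 0.989, 0.0, 0.0]
contact_force: [-0.2, -0.6, 0.7]
finger_gap: 0.0856
```

```bash
python3 - <<'E'
from h import *; from workcell import env
s=env.sense(); print(s["t"],s["eef_pos"],s["joints"]); plan(s,(.4972,.2652,.1702),down(106.8))
E
```

```text
27.6 [0.49621045 0.26660121 0.28624143] [ 2.60582324e-01  3.08730301e-02  1.82074978e-01  1.72123999e+00
  4.62538918e-04 -3.39886721e-02]
shift units [-0.011 -0.042  2.901] rows>= 2.9
twist units [0.003 0.005 0.009] deg 0.09
```

Request:
drive_tool([
  {"delta_pos":[-0.01,-0.03,0.5],"twist":[0,0,0],"claw":1},
  {"delta_pos":[0,0,0.8],"twist":[0,0,0],"claw":1},
  {"delta_pos":[0,0,0.8],"twist":[0,0,0],"claw":1},
  {"delta_pos":[0,0,0.6],"twist":[0,0,0],"claw":1},
  {"delta_pos":[0,0,0.18],"twist":[0,0,0],"claw":1},
])

```text
t: 28.1
eef_pos: [0.4964, 0.2635, 0.1684]
tool_rot: [-0.145, 0.989, 0.0, -0.001]
contact_force: [-0.2, 0.4, 1.2]
finger_gap: 0.0854
```

Request:
drive_tool([
  {"delta_pos":[0,0,0],"twist":[0,0,0],"claw":1},
  {"delta_pos":[0,0,0],"twist":[0,0,0],"claw":1},
])

```text
t: 28.3
eef_pos: [0.4985, 0.2645, 0.1725]
tool_rot: [-0.145, 0.989, 0.0, 0.001]
contact_force: [0.2, 0.2, 1.6]
finger_gap: 0.0853
```

```bash
python3 - <<'E'
from h import *; from workcell import env
s=env.sense(); print(s["t"],s["eef_pos"],s["contact_force"]); plan(s,(.4973,.2652,.1702),down(106.8))
E
```

```text
28.3 [0.49850358 0.26445483 0.17251665] [0.17788299 0.231181   1.56059738]
shift units [0.024 0.026 0.058] rows>= 0.06
twist units [ 0.003  0.02  -0.01 ] deg 0.19
```

Request:
drive_tool([
  {"delta_pos":[0.02,0.02,0.05],"twist":[0,0,0],"claw":1},
  {"delta_pos":[0,0,0],"twist":[0,0,0],"claw":-1},
  {"delta_pos":[0,0,0],"twist":[0,0,0],"claw":-1},
  {"delta_pos":[0,0,0],"twist":[0,0,0],"claw":-1},
  {"delta_pos":[0,0,0],"twist":[0,0,0],"claw":-1},
], force=60)

```text
t: 28.8
eef_pos: [0.4969, 0.2651, 0.1689]
tool_rot: [-0.145, 0.989, 0.0, 0.0]
contact_force: [-0.1, 0.1, 0.5]
finger_gap: 0.0283
```

Request:
drive_tool([
  {"delta_pos":[0,0,0],"twist":[0,0,0],"claw":-1},
  {"delta_pos":[0,0,0],"twist":[0,0,0],"claw":-1},
  {"delta_pos":[0,0,0],"twist":[0,0,0],"claw":-1},
])

```text
t: 29.1
eef_pos: [0.497, 0.2651, 0.169]
tool_rot: [-0.145, 0.989, 0.0, 0.001]
contact_force: [-0.2, -0.4, 2.6]
finger_gap: 0.017
```

```bash
python3 - <<'E'
from h import *; from workcell import env
s=env.sense(); print(s["t"],s["eef_pos"],s["contact_force"],s["ft_torque"],s["finger_gap"]); plan(s,(.4973,.2652,.1702),down(106.8))
E
```

```text
29.1 [0.4969581  0.26508997 0.16896985] [-0.22333719 -0.36669404  2.5882672 ] [-0.18184658  0.06736453  0.02844694] 0.017043810944726352
shift units [-0.009  0.    -0.031] rows>= 0.03
twist units [ 0.003  0.008 -0.008] deg 0.1
```

Request:
drive_tool([
  {"delta_pos":[0,0,0],"twist":[0,0,-0.2],"claw":-1},
  {"delta_pos":[0,0,0],"twist":[0,0,-0.13],"claw":-1},
  {"delta_pos":[0,0,0],"twist":[0,0,0],"claw":-1},
  {"delta_pos":[0,0,0],"twist":[0,0,0],"claw":-1},
])

```text
t: 29.5
eef_pos: [0.497, 0.2651, 0.169]
tool_rot: [-0.17, 0.985, 0.0, 0.001]
contact_force: [-0.1, -1.2, 4.9]
finger_gap: 0.017
```

```bash
python3 - <<'E'
from h import *; from workcell import env
s=env.sense(); print(s["t"],s["eef_pos"],s["contact_force"],s["ft_torque"],s["finger_gap"]); plan(s,(.4973,.2652,.1702),down(106.8))
E
```

```text
29.5 [0.49699026 0.26509689 0.16896179] [-0.0949047  -1.15624086  4.8844576 ] [-0.24378092  0.03718932 -0.05658806] 0.017046011248243446
shift units [-0.008 -0.    -0.031] rows>= 0.03
twist units [0.003 0.009 0.322] deg 2.77
```

Request:
drive_tool([
  {"delta_pos":[0,0,0],"twist":[0,0,0],"claw":1},
  {"delta_pos":[0,0,0],"twist":[0,0,0],"claw":1},
  {"delta_pos":[0,0,0],"twist":[0,0,0],"claw":1},
  {"delta_pos":[0,0,0],"twist":[0,0,0],"claw":1},
  {"delta_pos":[0,0,0],"twist":[0,0,0],"claw":1},
])

```text
t: 30.0
eef_pos: [0.4968, 0.2651, 0.1686]
tool_rot: [-0.17, 0.985, 0.0, 0.0]
contact_force: [1.0, -0.9, 0.1]
finger_gap: 0.0851
```

Request:
drive_tool([
  {"delta_pos":[0,0,-0.3],"twist":[0,0,0],"claw":1},
  {"delta_pos":[0,0,-0.7],"twist":[0,0,0],"claw":1},
  {"delta_pos":[0,0,-0.9],"twist":[0,0,0],"claw":1},
  {"delta_pos":[0,0,-0.9],"twist":[0,0,0],"claw":1},
  {"delta_pos":[0,0,-0.3],"twist":[0,0,0],"claw":1},
])

```text
t: 30.5
eef_pos: [0.4977, 0.2653, 0.2979]
tool_rot: [-0.17, 0.985, 0.001, 0.003]
contact_force: [0.4, -0.5, 0.1]
finger_gap: 0.0853
```

Request:
drive_tool([
  {"delta_pos":[0.3,-0.5,0],"twist":[0,0,0],"claw":1},
  {"delta_pos":[0.5,-0.9,0],"twist":[0,0,0],"claw":1},
  {"delta_pos":[0.5,-0.95,0],"twist":[0,0,0],"claw":1},
  {"delta_pos":[0.4,-0.95,0],"twist":[0,0,0],"claw":1},
  {"delta_pos":[0.4,-0.95,0],"twist":[0,0,0],"claw":1},
])

```text
t: 31.0
eef_pos: [0.4742, 0.0753, 0.2938]
tool_rot: [-0.17, 0.985, 0.0, 0.001]
contact_force: [1.5, 0.3, 0.5]
finger_gap: 0.0854
```

Request:
drive_tool([
  {"delta_pos":[0.2,-0.95,0],"twist":[0,0,0],"claw":1},
  {"delta_pos":[0.2,-0.95,0],"twist":[0,0,0],"claw":1},
  {"delta_pos":[0,-0.6,0],"twist":[0,0,0],"claw":1},
  {"delta_pos":[0,0,0],"twist":[0,0,0],"claw":1},
])

```text
t: 31.4
eef_pos: [0.4935, -0.0255, 0.293]
tool_rot: [-0.168, 0.986, -0.0, 0.001]
contact_force: [-0.8, -1.1, 0.1]
finger_gap: 0.0856
```

```bash
python3 - <<'E'
from h import *; import pickle
from workcell import env
from scipy.ndimage import map_coordinates
s=env.sense(); print(s["t"],s["eef_pos"],s["contact_force"],s["finger_gap"])
T=env.grab_frame("top");S=env.grab_frame("side"); pickle.dump({"top":T,"side":S},open("f2.pkl","wb"))
look(T,162,152,25,30,20,"x2t.png",gm=1); look(T,145,140,65,70,9,"x1t.png",gm=.8); look(S,225,70,75,100,6,"x1s.png",gm=.8,pts=[(.4971,.265,.066)])
cv2.imwrite("pics/x1S.png",S["frame"])
g=cv2.cvtColor(T["frame"],cv2.COLOR_BGR2GRAY).astype(float); c0=np.array([.4971,.2650])
for r,z in ((.040,.061),(.042,.061),(.044,.061),(.053,.058),(.057,.058)):
    an=np.arange(-10,32,1.); t=np.radians(an); uv=proj(T,np.c_[c0[0]+r*np.cos(t),c0[1]+r*np.sin(t),np.full(len(t),z)])
    v=map_coordinates(g,[uv[:,1],uv[:,0]],order=3); k=v.argmin(); sel=abs(an-an[k])<=9; wt=np.clip(np.percentile(v,75)-v[sel],0,None); print(r,an[k],v[k].round(),((wt*an[sel]).sum()/wt.sum()).round(1))
E
```

```text
31.4 [ 0.49346482 -0.02554046  0.29301878] [-0.83813457 -1.07376809  0.07408887] 0.08564146861894707
0.04 11.0 84.0 10.2
0.042 11.0 75.0 10.1
0.044 12.0 79.0 10.7
0.053 12.0 127.0 12.0
0.057 12.0 128.0 11.4
```

View pics/x2t.png

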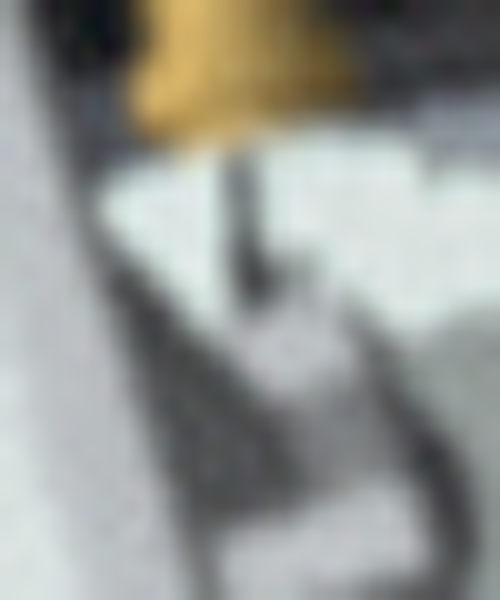

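View pics/x1t.png

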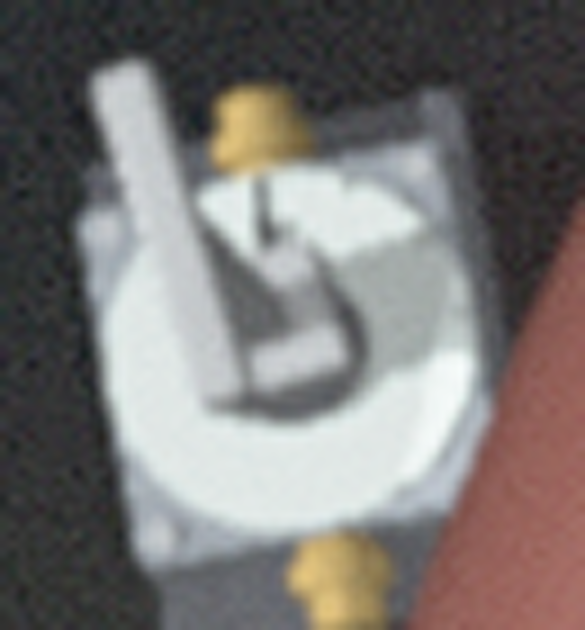

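View pics/x1s.png

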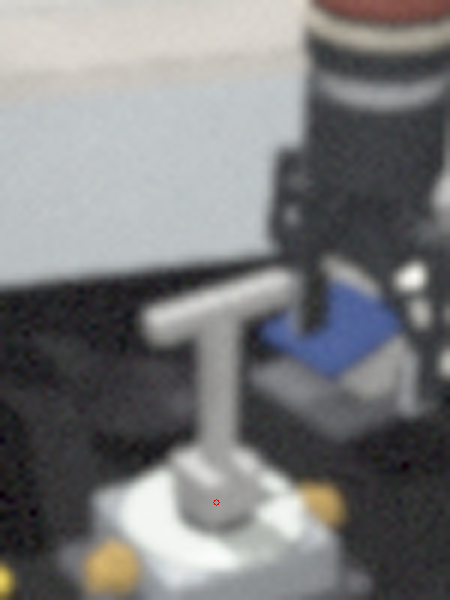

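```bash
python3 - <<'E'
from h import *; import pickle
d=pickle.load(open("f2.pkl","rb")); T,S=d["top"],d["side"]
c=(173.5/9+145-.45,233/9+140-.45); print("bar top ctr",plane(T,c,.231), "pred px",proj(T,(.4971,.265,.231)),c)
print("side bar pred",((proj(S,(.4971,.265,.222))[0]-[225,70])*6+3).round(0))
# bystanders unchanged? frame difference away from the arm
d0=pickle.load(open("f0.pkl","rb"))
for n,(x,y) in {"dish_mid":(257,126),"dish_right":(402,142),"jar":(412,189),"dish_left":(112,179)}.items():
    a=d0["top"]["frame"][y-22:y+22,x-22:x+22].astype(int);b=T["frame"][y-22:y+22,x-22:x+22].astype(int); print(n,np.abs(a-b).mean().round(1))
a=d0["top"]["frame"][105:150,90:140].astype(int);b=T["frame"][105:150,90:140].astype(int);print("punch",np.abs(a-b).mean().round(1))
from workcell import env; print(env.sense()["t"])
E
```

```text
bar top ctr [0.49800616 0.26381587 0.231     ] pred px [[163.38436372 165.76238428]] (163.82777777777778, 165.4388888888889)
side bar pred [220. 307.]
dish_mid 80.0
dish_right 10.5
jar 10.7
dish_left 5.5
punch 4.8
31.5
```

The bar top lies about 1.5 mm from the spindle axis, so the key is upright (about 0.01 rad). The pointer is within about 1–2° of the long mark, and the gripper is well clear. I'll hand in.

```bash
python3 - <<'E'
from workcell import env
s=env.sense(); print(s["t"],s["joint_velocities"].round(3)); print(env.sign_off())
E
```

```text
31.5 [ 0.027 -0.01  -0.007 -0.     0.001  0.002]
the job is handed in; nothing more can be done
None
```

The job is handed in at 31.5 s. The key is seated upright on the grey valve and let go, with the pointer at the long mark. `sign_off` gave no verdict, so this rests on my own checks.

**What I did:**
- I lifted the key out of the cradle by its stem, stood it on the cork mat and let it go.
- I took it again by the crossbar from above, lowered it onto the tang and turned the valve anticlockwise.
- After letting go, the pointer looked about 2.5–3° short, so I regrasped the bar and added 2.8°.

**Last checks:**

| Check | Result |
|---|---|
| Pointer against long mark (top view) | about 10–11° against 11.5–12°, so 1–2° short, inside the ±5° |
| Key height | firm stop at a modelled 65.9 mm, against 66 mm nominal |
| Key upright | bar top about 1.5 mm from the spindle axis, roughly 0.01 rad |
| Fingers | open and well clear of everything |
| Left and right dishes, jar, punch | show no change in the final top view |

**What went wrong or disagreed:**
- **Fingertip position:** the real fingertips sit about 30 mm higher than the reported TCP suggests. My first close on the stem passed just over it, so I went lower, worked from the pictures from then on, and the second close held.
- **Middle dish:** the arm hid it in the last top picture, so the image comparison there was useless (a difference of 80). Nothing I did came near it, but I could not confirm it at the end.

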